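# Unnest the sample cups and sort them into their size rows

## Task

Swing the keeper bar fully aside from the nest of steel cups in the tilted cradle, and leave it there. Pull the nest apart one cup at a time from the inside out - small, then medium, then large - and stand each cup upright in the rack channel that already holds a cup of its size before taking the next. Set the cups down rather than dropping them, and leave the stored cups and everything else on the bench where they stand.

Things in the scene. Friction and masses are not known exactly. Their poses are not given: they have to be found in the camera images.
- small_cup: Loose open round cup of brushed steel, the innermost of the nest, standing in the medium cup. Outer diameter 38 mm at the mouth (35 mm at the foot), 74 mm tall, wall 3.5 mm, inside floor 30 mm above the underside, about 60 g. Origin: centre of its underside; z along its axis towards the mouth.
- medium_cup: Loose open round cup of brushed steel, the middle one of the nest, standing in the large cup and holding the small one. Outer diameter 50 mm at the mouth (47 mm at the foot), 74 mm tall, wall 3.5 mm, inside floor 30 mm above the underside, about 90 g. Origin: centre of its underside; z along its axis towards the mouth.
- large_cup: Loose open round cup of brushed steel, the outermost of the nest, standing on the cradle's tilted seat. Outer diameter 62 mm at the mouth (59 mm at the foot), 74 mm tall, wall 3.5 mm, inside floor 30 mm above the underside, about 130 g. Origin: centre of its underside; z along its axis towards the mouth.
- cradle: Fixed holder for the nest; steel base plate 170 x 110 mm. Origin at the table surface, z upright, turned about the vertical only. The nest's axis leans 32 degrees from vertical towards the cradle's -x (axis in the cradle's frame: -0.530, 0, 0.848). A rest 30 mm wide on the leaning side reaches 62 mm up the large cup; cheeks 25 mm high flank its foot (y), 79 mm over all.
- seat (a point): Centre of the cradle's tilted seat, where the large cup's underside rests; frame turned as the cradle. In the nest each cup stands loosely on the inside floor of the next (about 2.5 mm play all round, no jamming), so the small and medium cups each stick out 30 mm beyond the next rim; the small cup's mouth is 134 mm from the seat along the axis.
- post_top (a point): Top end of the keeper's post, on the keeper's turning axis: a round post 10 mm thick and 140 mm long, parallel to the nest's axis, 62 mm from it on the side the nest leans to.
- keeper (a joint): Steel keeper bar, 92 x 9 x 8 mm, turning on the post about an axis parallel to the nest's, 7 mm clear of the small cup's mouth. Radians: 0 = straight across the mouth (a stop), growing as its free end swings to the cradle's -y (clockwise from above), 1.57 = a quarter turn aside, 1.75 = end stop. Pushes with under 1 N at the pin, stays where left; starts at 0 to 0.25.
- keeper_pin (a point): Point on the black upright pin near the keeper's free end: the pin is 10 mm thick, parallel to the nest's axis, stands 32 mm out of the bar, 82 mm from the keeper's turning axis; the point lies on the pin's centre line, 20 mm above the bar's upper face and 12 mm below the pin's top.
- row_small: Fixed aluminium channel for the small cups' row, on the white rack: a shallow tray 226 mm long (its x), 58 mm wide outside and 52 mm inside (its y), rim 13 mm high, floor (cups stand on it) and walls 3 mm thick. Origin: centre of its underside, 10 mm above the table. Channels lie 100 mm apart in any order; a cup of the same size is stored in the far (+x) part, the near part is free.
- stored_small: Cup of the small size (38 mm across, 74 mm tall) already standing in its row, about 70 mm beyond the row's middle. Origin: centre of its underside. Bystander: leave it standing where it is.
- row_medium: Fixed aluminium channel for the medium cups' row, on the white rack: a shallow tray 226 mm long (its x), 70 mm wide outside and 64 mm inside (its y), rim 13 mm high, floor (cups stand on it) and walls 3 mm thick. Origin: centre of its underside, 10 mm above the table. Channels lie 100 mm apart in any order; a cup of the same size is stored in the far (+x) part, the near part is free.
- stored_medium: Cup of the medium size (50 mm across, 74 mm tall) already standing in its row, about 70 mm beyond the row's middle. Origin: centre of its underside. Bystander: leave it standing where it is.
- row_large: Fixed aluminium channel for the large cups' row, on the white rack: a shallow tray 226 mm long (its x), 82 mm wide outside and 76 mm inside (its y), rim 13 mm high, floor (cups stand on it) and walls 3 mm thick. Origin: centre of its underside, 10 mm above the table. Channels lie 100 mm apart in any order; a cup of the same size is stored in the far (+x) part, the near part is free.
- stored_large: Cup of the large size (62 mm across, 74 mm tall) already standing in its row, about 70 mm beyond the row's middle. Origin: centre of its underside. Bystander: leave it standing where it is.
- weight: Brass balance weight with a knob, 34 mm across, 53 mm tall, between cradle and rack. Origin: centre of its underside. Bystander: leave it alone.
- jar: Small glass jar, 56 mm across, 70 mm tall, beyond the cradle and rack. Origin: centre of its underside. Bystander: leave it alone.
- amber_bottle: Amber glass bottle, 66 mm across, 150 mm tall, on the right. Origin: centre of its underside. Bystander: leave it alone.
- white_bottle: White plastic bottle, 60 mm across, 130 mm tall, on the left. Origin: centre of its underside. Bystander: leave it alone.
- spatula: Steel spatula, 180 mm long, lying flat beyond the rack. Origin: near its middle, at the underside. Bystander: leave it alone.
- stopper: Black rubber stopper, 36 mm across, 30 mm tall, on the right. Origin: centre of its underside. Bystander: leave it alone.

How it is judged (in metres and radians):
On the way, in this order (a step that is already met when the one before it is completed fails the run):
1. the keeper bar is swung well aside (more than 1.3 rad) (value of joint keeper above 1.3 rad), for 0.2 s.
2. the small cup stands upright in the row of small cups (x of small_cup in the frame of row_small between -0.108 and 0.108 m and y of small_cup in the frame of row_small between -0.011 and 0.011 m and z of small_cup in the frame of row_small between -0.001 and 0.007 m and angle between small_cup's own z axis and vertical below 0.08 rad), for 0.2 s.
3. the medium cup stands upright in the row of medium cups (x of medium_cup in the frame of row_medium between -0.108 and 0.108 m and y of medium_cup in the frame of row_medium between -0.011 and 0.011 m and z of medium_cup in the frame of row_medium between -0.001 and 0.007 m and angle between medium_cup's own z axis and vertical below 0.08 rad), for 0.2 s.
4. the large cup stands upright in the row of large cups (x of large_cup in the frame of row_large between -0.108 and 0.108 m and y of large_cup in the frame of row_large between -0.011 and 0.011 m and z of large_cup in the frame of row_large between -0.001 and 0.007 m and angle between large_cup's own z axis and vertical below 0.08 rad), for 0.2 s.
At the end, for the whole second after the job is handed in: All three cups stand upright (within 0.08 rad), at rest and let go, on the floor of their own size's channel (underside -1 to 7 mm above its origin, axis within 11 mm of its centre line and 108 mm of its middle); the keeper is still aside by more than 1.3 rad (all of step 2 and all of step 3 and all of step 4 and linear speed of each of small_cup, medium_cup, large_cup below 0.02 m/s and contact force between each of small_cup, medium_cup, large_cup and the fingers below 0.1 N and value of joint keeper above 1.3 rad); the robot touches nothing.
It fails at once if a cup is dropped or thrown: it moves faster than 0.65 m/s while no finger touches it (a fall of about 20 mm) ((linear speed of small_cup above 0.65 m/s and contact force between small_cup and the fingers below 0.02 N) or (linear speed of medium_cup above 0.65 m/s and contact force between medium_cup and the fingers below 0.02 N) or (linear speed of large_cup above 0.65 m/s and contact force between large_cup and the fingers below 0.02 N)).
It fails at once if a stored cup is shifted by more than 25 mm or knocked over (distance of any of stored_small, stored_medium, stored_large from where it was at the start of the episode above 0.025 m or angle between any of stored_small, stored_medium, stored_large's own z axis and vertical above 0.5 rad).
It fails at once if a bystander on the bench is shifted by more than 25 mm or knocked over (distance of any of weight, jar, amber_bottle, white_bottle, spatula, stopper from where it was at the start of the episode above 0.025 m or angle between any of weight, jar, amber_bottle, white_bottle, stopper's own z axis and vertical above 0.5 rad).
It also fails if it takes over 72 s, if anything falls off the work surface, if the arm or the gripper's body presses on something with over 40 N, if the wrist force passes 120 N, or if a joint passes its speed limit or range.

## Robot

A 7-joint arm with a two-finger parallel gripper is mounted at the origin on the work surface. World frame = base frame: x ahead of the robot, y to its left, z up, the work surface at z = 0. Lengths are in mm, angles in rad, forces in N, time in s.
With the tool pointing down it reaches from about 425 to 800 mm from the base axis. Payload 8.3 kg.
Tool frame: the origin (TCP) lies midway between the tips of the shut fingers; the grasp point (between the pads) lies 19 mm behind it; z points along the fingers, x is the direction in which the jaws open and shut, and the axes are right-handed (so a half turn about z gives the same grasp; the last joint's range is limited). The gripper opens to 85 mm and grips with 20 to 120 N. Pads are 22 mm wide; open, the fingers measure 114 mm over their backs; the gripper's body (76 mm by 85 mm) begins 54 mm behind the grasp point. The pads swing forward as they close: fully open they stand 13 mm farther back than shut.
Start: joints at [1.208, 0.383, 0.016, 1.37, -0.006, 1.388, -0.046], TCP at [184.618, -597.092, 231.279] pointing down, gripper open.
Joint ranges: [-2.95, 2.95], [-0.25, 2.06], [-1.52, 1.56], [0.18, 2.33], [-1.44, 4.58], [0.02, 2.06], [-3.01, 3.01]. Speed limits (rad/s): [2.39, 2.39, 3.01, 3.01, 3.14, 3.14, 3.14].

## Interface

Orientations are given as a unit quaternion [w, x, y, z].
In Python, from plant import ctrl, cams, ticket gives the robot as it stands.
- The arm moves only by the tool servo_tool, never from a script. Its argument "targets" is a list that holds one entry, the list of rows, each a list of 4 numbers: the shift along the tool's x, y, z in units of 40 mm (1.0 is 40 mm), then the turn about the tool's z in units of 5 degrees (1.0 is 5 degrees). A call has 1 to 5 rows; each row is the pose to reach, as a shift and turn from the pose commanded when the call began, along the tool's axes at that moment; what a row does not reach only later rows make up. A row lasts 1/8 s, in which the tool goes at most 62.5 mm and 10.7 degrees, less where a joint would pass 70% of its speed; a pose out of reach is approached as far as the arm can. A call with a gripper value outside its range is refused whole. "jaw" is the opening, from -1 (shut) to 1 (fully open), set as the call begins (left out, the last holds). The fingers move at their own pace and stop on an object; the grip force is fixed at half the most. Time passes only in rows, so rows that repeat a pose let the fingers close. It gives the time, the measured TCP pose, the force and the opening at its end, in the units of the state.
- ctrl.get_obs(): the state, without advancing time (a new reading comes with each control period).
- cams.snapshot(name): name is "side" or "top" or "wrist"; returns a dict with "pixels" (420x560x3 uint8, red, green, blue), "fx", "fy", "cx", "cy" (pixels), "k1" (the pictures are not rectified: a ray, as slopes to the right and down, at radius r is drawn at 1 + k1 r^2 times it, then the intrinsics apply), "extrinsics" (4x4, takes a point from camera to world coordinates). Camera axes: x right, y down, z forward; pixel columns grow to the right and rows downward; lengths in mm; the calibration is good to about 2 mm. A picture is of the moment at which its call begins. There is no depth.
- ticket.sign_off(): hands the job in, once; it reports no verdict.
The state is a dict: "time": time; "qpos": joint angles; "joint_vel": joint speeds; "effort": joint torques, N m; "tcp_pos": TCP position; "eef_rot": TCP orientation; "ft_force": force on the tool from outside, world axes, zero at the start; "ft_torque": the same for the moment, N m; "width": finger opening in mm.
Only numpy, scipy, OpenCV 4.12 (cv2) and the standard library are available. Lean on these libraries where they do the work, as an engineer would, in place of code of your own. Each camera call takes 0.05 s, during which the arm holds its last target.

## Working session

There is one attempt and no reset: what is moved stays moved. The work goes in short steps, Python scripts to look and compute and a tool call to move; the robot and the scene stay as the last step left them, time stands still between calls to the robot, and variables do not carry over. Pictures are saved under pics/ and viewed, and the job is handed in when it is done.

Besides the shell and the picture viewer there is one more tool, called after "Emit:" as name(argument=value, ...), one argument or row to a line, values as JSON. servo_tool: Moves the arm, as the interface text tells. Its arguments: {"type":"object","properties":{"targets":{"type":"array","items":{"type":"array","items":{"type":"array","items":{"type":"number"}}}},"jaw":{"type":"number"}},"required":["targets"]}

```bash
ls; mkdir -p pics; cat > h.py <<'E'
import numpy as np, cv2, json
from plant import ctrl, cams, ticket
def snap(n,f):
    s=cams.snapshot(n); cv2.imwrite('pics/'+f+'.png',s['pixels'][:,:,::-1])
    np.savez('pics/'+f+'.npz',**{k:np.array(v) for k,v in s.items()}); return s
def load(f): return dict(np.load('pics/'+f+'.npz'))
def ray(s,u,v):
    d=np.array([(u-s['cx'])/s['fx'],(v-s['cy'])/s['fy']]); k=float(s['k1']); p=d.copy()
    for _ in range(30): p=d/(1+k*(p@p))
    E=s['extrinsics']; r=E[:3,:3]@np.array([p[0],p[1],1]); return E[:3,3],r/np.linalg.norm(r)
def onz(s,u,v,z):
    o,r=ray(s,u,v); return o+r*(z-o[2])/r[2]
def proj(s,P):
    E=s['extrinsics']; c=E[:3,:3].T@(np.array(P)-E[:3,3]); p=c[:2]/c[2]; p=p*(1+float(s['k1'])*(p@p))
    return np.array([p[0]*s['fx']+s['cx'],p[1]*s['fy']+s['cy']])
def tri(s1,p1,s2,p2):
    o1,r1=ray(s1,*p1);o2,r2=ray(s2,*p2)
    A=np.stack([r1,-r2],1);t=np.linalg.lstsq(A,o2-o1,rcond=None)[0]
    a=o1+t[0]*r1;b=o2+t[1]*r2; return (a+b)/2,np.linalg.norm(a-b)
E
python3 - <<'E'
from h import *
np.set_printoptions(precision=4,suppress=True)
for n in ['side','top','wrist']:
    s=snap(n,n+'0'); print(n,s['fx'],s['cx'],s['cy'],s['k1']);print(s['extrinsics'])
print(ctrl.get_obs())
E
```

```text
pics
side 398.8378885281043 282.10198305276515 214.05859601295765 -0.08508416411879526
[[   0.9526   -0.1622    0.2573  332.2334]
 [  -0.3041   -0.5193    0.7986 -811.3043]
 [   0.0041   -0.839    -0.5441  702.4798]
 [   0.        0.        0.        1.    ]]
top 470.12614924498604 283.78306790663294 210.2189281578583 0.003915047410435148
[[  -0.0154   -0.9847    0.1737  305.5862]
 [  -0.9999    0.0149   -0.004     9.3264]
 [   0.0014   -0.1738   -0.9848 1716.3126]
 [   0.        0.        0.        1.    ]]
wrist 318.4272410562428 277.242168552375 208.78373739153946 -0.04976974429818104
[[   0.2956   -0.9205   -0.2555  249.2266]
 [  -0.9553   -0.2851   -0.078  -576.8882]
 [  -0.001     0.2671   -0.9637  372.1942]
 [   0.        0.        0.        1.    ]]
{'time': 0.15, 'qpos': array([ 1.2081,  0.3841,  0.0164,  1.3709, -0.0063,  1.3882, -0.0465]), 'joint_vel': array([ 0.0008, -0.003 , -0.0004, -0.0036,  0.0001, -0.0005,  0.0008]), 'effort': array([  0.002 , -62.8155,   0.8454, -37.2171,   0.0167,   0.0109,
        -0.    ]), 'tcp_pos': array([ 184.4881, -596.7152,  230.484 ]), 'eef_rot': array([-0.0005,  0.8048, -0.5935, -0.0006]), 'ft_force': array([-0.3722,  0.1201,  0.0885]), 'ft_torque': array([-0.0031, -0.0222,  0.0057]), 'width': 85.58917218841384}
```

View pics/side0.png

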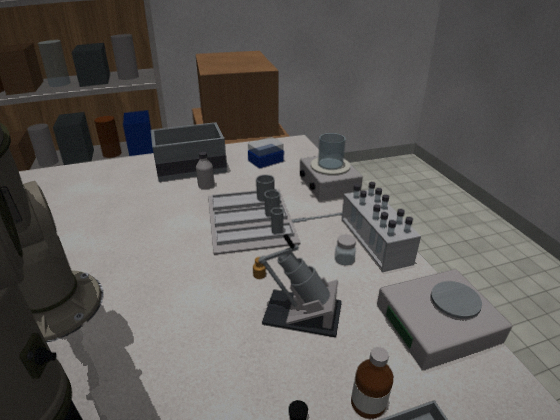

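View pics/top0.png

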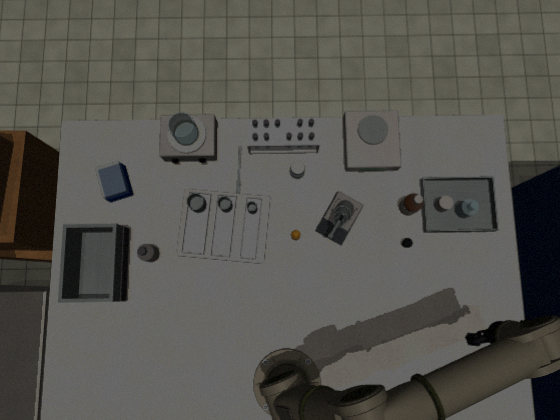

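View pics/wrist0.png

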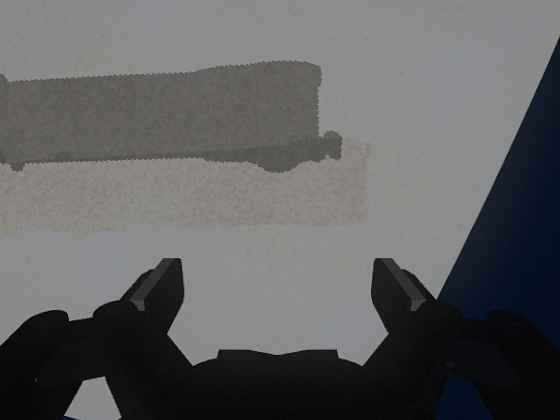

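```bash
python3 - <<'E'
from h import *
def crop(f,x0,y0,x1,y1,k,o,g=2.2):
    im=cv2.imread('pics/'+f+'.png')[y0:y1,x0:x1]
    im=np.clip(im.astype(float)*g,0,255).astype(np.uint8)
    im=cv2.resize(im,None,fx=k,fy=k,interpolation=cv2.INTER_CUBIC)
    cv2.imwrite('pics/'+o+'.png',im)
crop('side0',200,170,360,340,3.5,'side0a',1.8)
crop('top0',170,150,370,270,4,'top0a',1.6)
E
```

```text
(no output)
```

View pics/side0a.png

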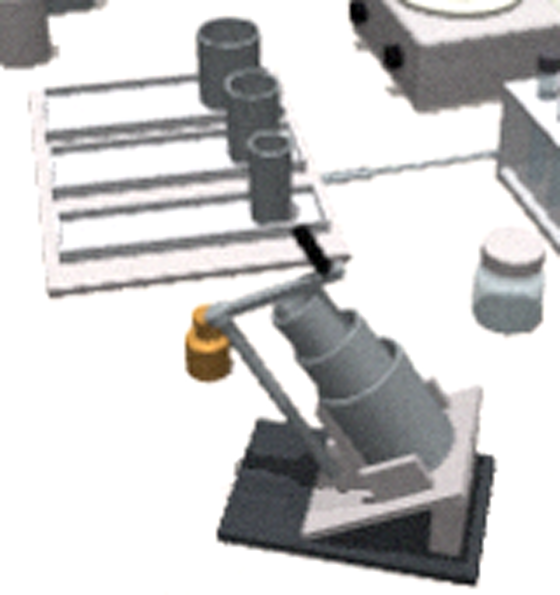

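View pics/top0a.png

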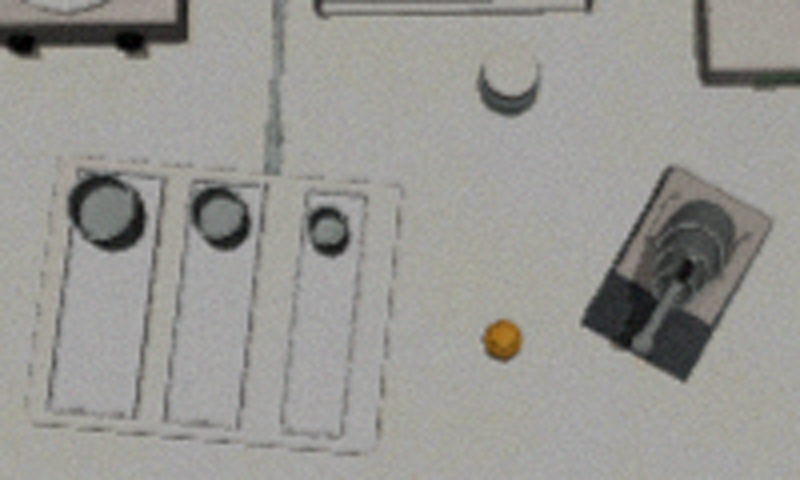

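```bash
python3 - <<'E'
from h import *
np.set_printoptions(precision=1,suppress=True)
s=load('top0'); d=load('side0')
T=lambda u,v:(170+(u+.5)/4-.5,150+(v+.5)/4-.5)
S=lambda u,v:(200+(u+.5)/3.5-.5,170+(v+.5)/3.5-.5)
for n,p,z in [('cr1',(672,165),8),('cr2',(772,218),8),('cr3',(686,380),8),('cr4',(583,322),8),('weight',(503,340),50),('jar',(510,75),70),
 ('sl mouth',(108,210),87),('sm',(221,217),87),('ss',(330,231),87)]: print(n,onz(s,*T(*p),z))
for n,p in [('small row',[(307,192),(366,197),(342,438),(282,430)]),('med',[(190,183),(267,186),(239,428),(165,420)]),('lar',[(77,168),(165,180),(135,417),(48,410)])]:
    q=np.array([onz(s,*T(*c),23) for c in p]); print(n,q.mean(0)); print(q)
print('pin top',tri(s,T(685,262),d,S(302,232)),'pivot',tri(s,T(642,342),d,S(215,312)))
print('weight',tri(s,T(503,340),d,S(203,315)))
E
```

```text
cr1 [ 676.9 -198.9    8. ]
cr2 [ 625.4 -289.6    8. ]
cr3 [ 476.5 -204.6    8. ]
cr4 [ 531.2 -112.2    8. ]
weight [510.6 -37.4  50. ]
jar [748.8 -47.9  70. ]
sl mouth [626.7 309.7  87. ]
sm [618.9 210.1  87. ]
ss [604.9 114.   87. ]
small row [541.1 123.5  23. ]
[[653.4 139.1  23. ]
 [647.9  85.   23. ]
 [427.6 108.1  23. ]
 [435.6 161.9  23. ]]
med [551.8 222.5  23. ]
[[663.5 246.6  23. ]
 [659.6 175.9  23. ]
 [437.9 200.5  23. ]
 [446.2 267.1  23. ]]
lar [562.9 321.7  23. ]
[[679.1 350.7  23. ]
 [666.6 269.6  23. ]
 [449.3 294.1  23. ]
 [456.8 372.4  23. ]]
pin top (array([ 547.6, -180.3,  217.4]), np.float64(7.028755431716865)) pivot (array([ 496.1, -151.6,  145.6]), np.float64(1.526945709538457))
weight (array([513.4, -37.8,  48.9]), np.float64(5.426804787074439))
```

Emit:
servo_tool(
  targets=[
    [[-0.6,-0.8,-1,0],[-1.4,-2.0,-2.5,0],[-2.2,-3.4,-2.5,0],[-3.0,-4.7,-2.5,0],[-3.7,-5.9,-2.5,0]],
  ],
)

```text
time: 0.78
tcp_pos: [361.3, -391.1, 331.5]
eef_rot: [0.0, 0.805, -0.594, 0.0]
ft_force: [1.3, -1.3, 0.4]
width: 85.3
```

Emit:
servo_tool(
  targets=[
    [[-0.8,-1.2,0,2],[-1.6,-2.5,0,4],[-2.4,-3.7,0,6],[-3.2,-5.0,0,8],[-3.5,-5.6,0,9.4]],
  ],
)

```text
time: 1.4
tcp_pos: [534.1, -190.2, 331.0]
eef_rot: [0.0, -0.5, 0.866, 0.0]
ft_force: [-0.7, -0.2, 0.2]
width: 85.4
```

```bash
python3 - <<'E'
from h import *
np.set_printoptions(precision=4,suppress=True)
snap('wrist','w1'); o=ctrl.get_obs(); print(o['time'],o['tcp_pos'],o['eef_rot'],o['qpos'],o['ft_force'])
s=load('w1'); print(s['extrinsics'])
E
```

```text
1.45 [ 536.9958 -184.82    330.3747] [ 0.0012 -0.4983  0.867   0.0015] [ 0.4901  0.2488 -0.2701  1.3367  0.0619  1.565  -1.8707] [-0.6993  4.2142 -0.3306]
[[  -0.4997   -0.8348   -0.2312  592.7471]
 [  -0.8662    0.4815    0.1337 -224.0666]
 [  -0.0003    0.2671   -0.9637  472.8196]
 [   0.        0.        0.        1.    ]]
```

View pics/w1.png

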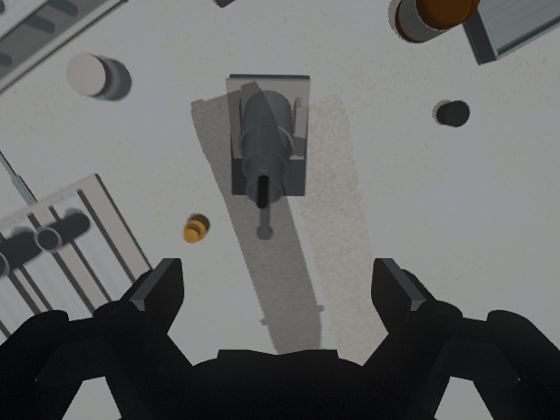

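```bash
cat >> h.py <<'E'
def crop(f,x0,y0,x1,y1,k,o,g=2.2):
    im=cv2.imread('pics/'+f+'.png')[y0:y1,x0:x1]
    im=np.clip(im.astype(float)*g,0,255).astype(np.uint8)
    im=cv2.resize(im,None,fx=k,fy=k,interpolation=cv2.INTER_CUBIC)
    cv2.imwrite('pics/'+o+'.png',im)
E
python3 - <<'E'
from h import *
crop('w1',180,60,330,250,3,'w1a',3)
crop('side0',255,225,345,340,5,'side0b',1.8)
E
```

```text
(no output)
```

View pics/w1a.png

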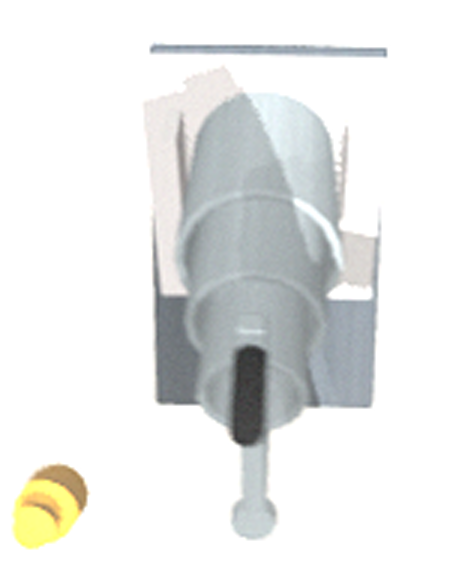

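View pics/side0b.png

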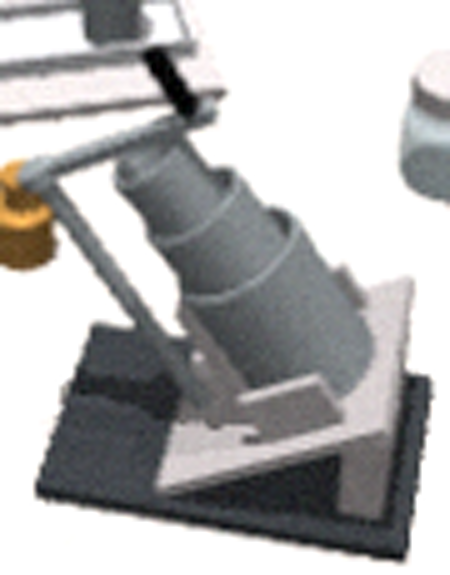

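```bash
python3 - <<'E'
from h import *
np.set_printoptions(precision=1,suppress=True)
w=load('w1'); d=load('side0'); t=load('top0')
W=lambda u,v:(180+(u+.5)/3-.5,60+(v+.5)/3-.5)
S=lambda u,v:(255+(u+.5)/5-.5,225+(v+.5)/5-.5)
S0=lambda u,v:(200+(u+.5)/3.5-.5,170+(v+.5)/3.5-.5)
for n,a,b in [('pivot',(254,519),(38,172)),('pintop',(245,430),(154,57)),('pinbase',(254,355),(192,108))]:
    print(n,*tri(w,W(*a),d,S(*b)))
c=[onz(w,*W(*p),z) for p,z in [((152,47),8),((386,52),8),((372,405),8),((157,402),8)]]
c=np.array(c);print(c, np.linalg.norm(c[1]-c[0]),np.linalg.norm(c[2]-c[1]),np.linalg.norm(c[3]-c[2]))
e=(c[1]-c[2]+c[0]-c[3]);print('yaw',np.degrees(np.arctan2(e[1],e[0])),np.degrees(np.arctan2(*(c[0]-c[1])[[1,0]]))-90, np.degrees(np.arctan2(*(c[3]-c[2])[[1,0]]))-90)
E
```

```text
pivot [ 498.5 -153.4  146.3] 0.9667555779681161
pintop [ 542.7 -179.9  217.2] 0.7700139449532297
pinbase [ 556.4 -189.8  194.8] 0.49698408191280075
[[ 677.6 -198.7    8. ]
 [ 622.2 -290.1    8. ]
 [ 480.5 -204.8    8. ]
 [ 535.4 -112.6    8. ]] 106.86341984094692 165.46516779902714 107.28756482294412
yaw -31.106852829958576 -31.19854162499029 -30.80381810591546
```

```bash
cat >> h.py <<'E'
yaw=np.radians(-31.1); XC=np.array([np.cos(yaw),np.sin(yaw),0]); YC=np.array([-np.sin(yaw),np.cos(yaw),0]); Z=np.array([0,0,1.])
A=-.53*XC+.848*Z; E_=.848*XC+.53*Z
SEAT=np.array([611.1,-221.3,52.8])
def overlay(f,items,o,box,k,g):
    s=load(f); x0,y0,x1,y1=box
    im=cv2.imread('pics/'+f+'.png'); im=np.clip(im.astype(float)*g,0,255).astype(np.uint8)[y0:y1,x0:x1]
    im=cv2.resize(im,None,fx=k,fy=k,interpolation=cv2.INTER_CUBIC)
    for c,n1,n2,r in items:
        pts=np.array([proj(s,c+r*np.cos(q)*n1+r*np.sin(q)*n2) for q in np.linspace(0,6.3,60)])
        pts=((pts-[x0,y0]+.5)*k-.5).astype(int)
        cv2.polylines(im,[pts.reshape(-1,1,2)],False,(0,0,255),1)
    cv2.imwrite('pics/'+o+'.png',im)
E
python3 - <<'E'
from h import *
it=[(SEAT+134*A,E_,YC,19),(SEAT+104*A,E_,YC,25),(SEAT+74*A,E_,YC,31)]
overlay('w1',it,'ov1',(200,60,330,250),3,3)
overlay('side0',it,'ov2',(255,225,345,340),5,1.8)
a=cv2.imread('pics/ov1.png');b=cv2.imread('pics/ov2.png');h=max(a.shape[0],b.shape[0])
c=np.zeros((h,a.shape[1]+b.shape[1],3),np.uint8);c[:a.shape[0],:a.shape[1]]=a;c[:b.shape[0],a.shape[1]:]=b
cv2.imwrite('pics/ov12.png',c)
E
```

```text
(no output)
```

View pics/ov12.png

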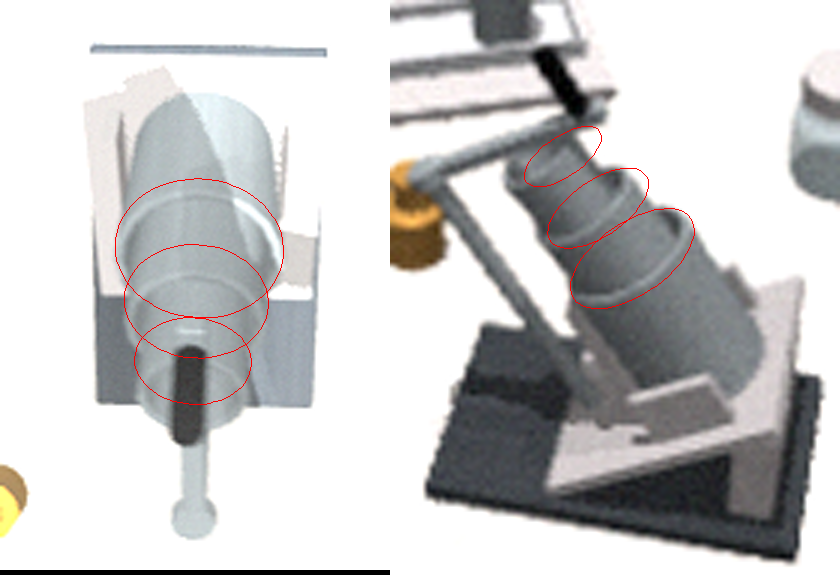

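Emit:
servo_tool(
  targets=[
    [[-0.17,-0.19,0.5,0.2],[-0.17,-0.19,1.2,0.2],[-0.17,-0.19,1.7,0.2],[-0.17,-0.19,1.7,0.2],[-0.17,-0.19,1.7,0.2]],
  ],
  jaw=-0.06,
)

```text
time: 2.08
tcp_pos: [543.1, -190.9, 264.1]
eef_rot: [0.0, -0.494, 0.87, -0.0]
ft_force: [-0.5, 0.1, 0.1]
width: 40.1
```

```bash
python3 - <<'E'
from h import *
np.set_printoptions(precision=3,suppress=True)
snap('wrist','w2'); o=ctrl.get_obs(); print(o['time'],o['tcp_pos'],o['eef_rot'],o['width'],o['ft_force'])
crop('w2',130,100,430,330,2.5,'w2a',2.5)
s=load('w2');print(s['extrinsics'][:3,0])
E
```

```text
2.125 [ 543.276 -190.923  264.451] [ 0.001 -0.494  0.87  -0.001] 40.230054188575124 [-0.309  0.316 -0.56 ]
[-0.512 -0.859 -0.   ]
```

View pics/w2a.png

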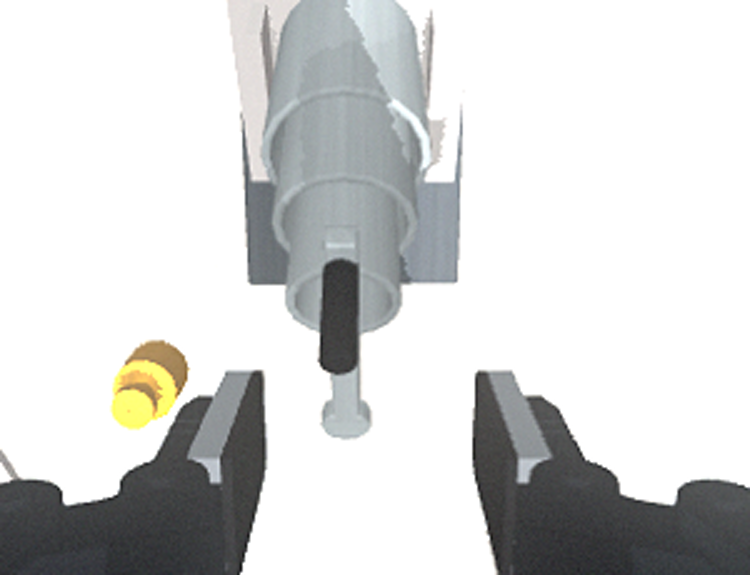

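```bash
python3 - <<'E'
from h import *
np.set_printoptions(precision=1,suppress=True)
w=load('w1');w2=load('w2'); d=load('side0')
W=lambda u,v:(180+(u+.5)/3-.5,60+(v+.5)/3-.5)
S=lambda u,v:(255+(u+.5)/5-.5,225+(v+.5)/5-.5)
V=lambda u,v:(130+(u+.5)/2.5-.5,100+(v+.5)/2.5-.5)
for n,a,b,c in [('pivot',(254,519),(38,172),(347,424)),('pintop',(245,430),(154,57),(338,360)),('pinbase',(254,355),(192,108),(341,268))]:
    print(n,*tri(w2,V(*c),d,S(*b)),*tri(w2,V(*c),w,W(*a)))
# rims in w2a: center x, extreme ends
for n,L,R,r,s_ in [('large',(262,150),(431,150),31,74),('med',(273,222),(417,222),25,104),('small',(286,295),(401,295),19,134)]:
    o,a=ray(w2,*V(*L)); o,b=ray(w2,*V(*R)); ang=np.arccos(a@b); dist=r/np.sin(ang/2)
    print(n,o+dist*(a+b)/np.linalg.norm(a+b), 'pred',SEAT+s_*A)
E
```

```text
pivot [ 497.4 -154.9  148.4] 2.7462626934671563 [ 502.9 -157.7  164.2] 1.4640225302157084
pintop [ 541.8 -181.2  218.6] 1.6538736197891373 [ 543.7 -181.8  225.7] 1.4111779803380673
pinbase [ 556.4 -190.   194.9] 0.4682433452330839 [ 556.1 -189.7  194.6] 0.10802527908864092
large [ 575.8 -201.   111.3] pred [ 577.5 -201.   115.6]
med [ 556.6 -189.4  133.9] pred [ 563.9 -192.8  141. ]
small [ 539.  -178.8  153.7] pred [ 550.3 -184.6  166.4]
```

Emit:
servo_tool(
  targets=[
    [[-0.19,0.0,0,0],[-0.19,0.0,0.5,0],[-0.19,0,1.1,0],[-0.19,0.0,1.6,0],[-0.19,0,1.6,0]],
  ],
)

```text
time: 2.75
tcp_pos: [546.3, -183.5, 198.2]
eef_rot: [-0.001, -0.494, 0.869, 0.001]
ft_force: [0.1, 0.8, 0.7]
width: 40.4
```

```bash
python3 - <<'E'
from h import *
np.set_printoptions(precision=3,suppress=True)
snap('side','s2'); o=ctrl.get_obs(); print(o['time'],o['tcp_pos'],o['eef_rot'],o['width'],o['ft_force'])
crop('s2',230,170,350,310,4,'s2a',2.2)
E
```

```text
2.8 [ 546.935 -183.699  199.541] [-0.    -0.494  0.869  0.   ] 40.16532103883618 [-0.047  0.292  0.503]
```

View pics/s2a.png

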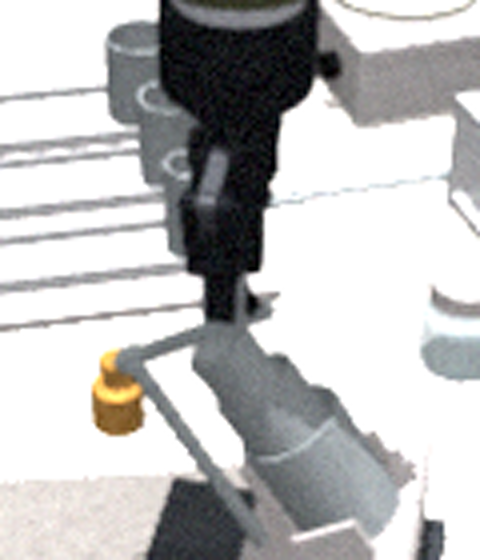

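```bash
python3 - <<'E'
import numpy as np
def p(t): return np.array([82*np.sin(t),69.5*(1-np.cos(t)),43.5*(1-np.cos(t))])/40
def rows(t0,ts,turn):
    c,s=np.cos(np.radians(turn)),np.sin(np.radians(turn))
    for t in ts:
        d=p(t)-p(t0); print(t,np.round([c*d[0]+s*d[1],-s*d[0]+c*d[1],d[2]],2))
rows(0,[.2,.4,.6],0);rows(.6,[.75,.9,1.05,1.2,1.3],0);rows(1.3,[1.4,1.5,1.6,1.68,1.74],25)
E
```

```text
0.2 [0.41 0.03 0.02]
0.4 [0.8  0.14 0.09]
0.6 [1.16 0.3  0.19]
0.75 [0.24 0.16 0.1 ]
0.9 [0.45 0.35 0.22]
1.05 [0.62 0.57 0.36]
1.2 [0.75 0.8  0.5 ]
1.3 [0.82 0.97 0.61]
1.4 [0.11 0.13 0.11]
1.5 [0.21 0.28 0.21]
1.6 [0.28 0.44 0.32]
1.68 [0.33 0.57 0.41]
1.74 [0.36 0.67 0.47]
```

Emit:
servo_tool(
  targets=[
    [[0,0,0,0],[0,0,0,0],[0.41,0.03,0.02,0],[0.8,0.14,0.09,0],[1.16,0.3,0.19,0]],
  ],
  jaw=-0.58,
)

```text
time: 3.42
tcp_pos: [511.4, -219.4, 191.5]
eef_rot: [-0.0, -0.493, 0.87, -0.0]
ft_force: [-0.4, -0.2, 0.3]
width: 17.8
```

Emit:
servo_tool(
  targets=[
    [[0.24,0.16,0.1,1],[0.45,0.35,0.22,2],[0.62,0.57,0.36,3],[0.75,0.8,0.5,4],[0.82,0.97,0.61,5]],
  ],
)

```text
time: 4.05
tcp_pos: [461.1, -226.5, 166.8]
eef_rot: [-0.0, -0.292, 0.956, 0.0]
ft_force: [1.1, 1.2, 1.0]
width: 17.8
```

Emit:
servo_tool(
  targets=[
    [[0.11,0.13,0.11,1],[0.21,0.28,0.21,2],[0.28,0.44,0.32,3],[0.33,0.57,0.41,4],[0.36,0.67,0.47,4]],
  ],
)

```text
time: 4.68
tcp_pos: [435.0, -211.9, 148.3]
eef_rot: [0.0, -0.124, 0.992, 0.0]
ft_force: [1.7, 2.4, 1.0]
width: 17.3
```

```bash
python3 - <<'E'
from h import *
np.set_printoptions(precision=3,suppress=True)
snap('side','s3'); o=ctrl.get_obs(); print(o['time'],o['tcp_pos'],o['eef_rot'],o['width'],o['ft_force'],o['qpos'])
crop('s3',210,190,350,340,4,'s3a',2.2)
E
```

```text
4.725 [ 434.955 -211.795  148.251] [ 0.    -0.124  0.992  0.   ] 18.017391232585528 [1.582 1.883 1.507] [ 0.533  0.149 -0.159  1.859  0.025  1.135 -2.528]
```

View pics/s3a.png

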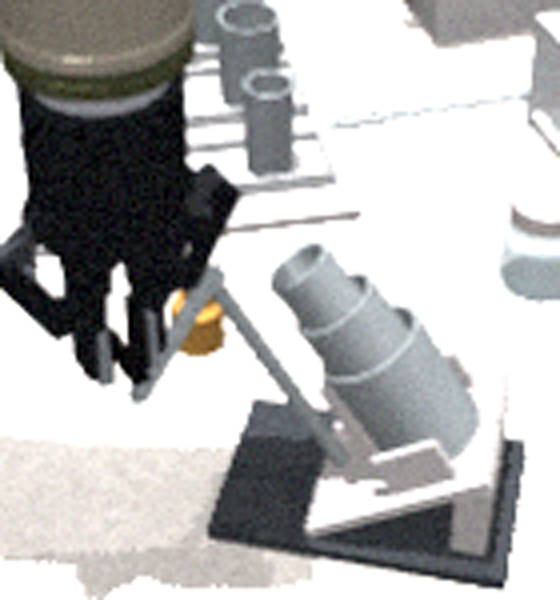

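Emit:
servo_tool(
  targets=[
    [[0,0,0,0],[0,0,0,0],[0.2,0.2,-0.5,0],[0.44,0.44,-1,0],[0.44,0.44,-2.2,0]],
  ],
  jaw=0.1,
)

```text
time: 5.35
tcp_pos: [412.1, -198.8, 235.4]
eef_rot: [-0.002, -0.124, 0.992, 0.001]
ft_force: [0.8, -1.1, 0.0]
width: 47.0
```

Emit:
servo_tool(
  targets=[
    [[0,0,-1,0],[-1,0,-1.5,-2],[-2,0.0,-2,-4],[-2.5,0.0,-2,-6],[-2.5,0,-2,-8]],
  ],
  jaw=1,
)

```text
time: 5.98
tcp_pos: [512.4, -174.2, 315.8]
eef_rot: [-0.0, -0.459, 0.888, 0.001]
ft_force: [-0.6, -0.8, 0.1]
width: 85.2
```

```bash
python3 - <<'E'
from h import *
np.set_printoptions(precision=3,suppress=True)
snap('wrist','w4');snap('side','s4'); o=ctrl.get_obs(); print(o['time'],o['tcp_pos'],o['eef_rot'],o['width'],o['ft_force'],o['qpos'])
E
```

```text
6.075 [ 511.256 -175.077  315.951] [-0.    -0.457  0.89   0.   ] 85.14522053541097 [ 0.006  0.327 -0.373] [ 0.479  0.187 -0.246  1.441  0.045  1.521 -1.959]
```

View pics/w4.png

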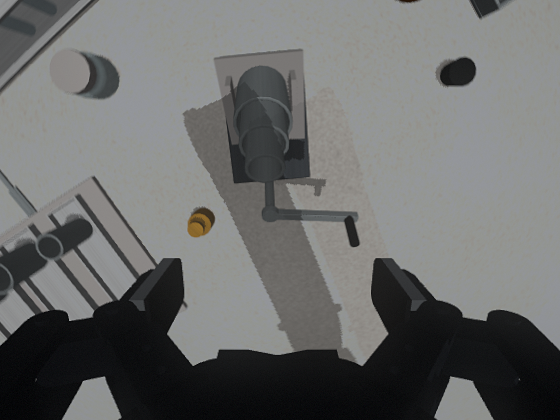

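View pics/s4.png

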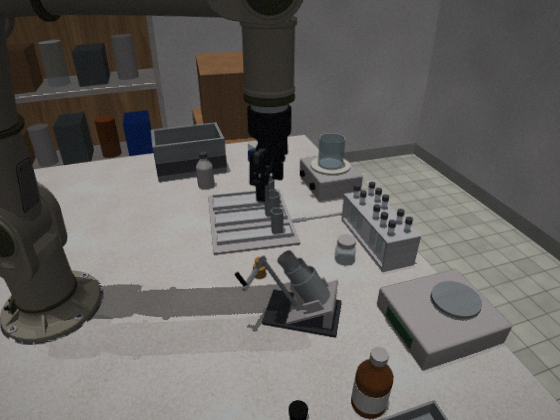

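```bash
python3 - <<'E'
from h import *
crop('w4',215,55,315,225,4,'a',3)
crop('s4',260,235,345,335,6,'b',2)
a=cv2.imread('pics/a.png');b=cv2.imread('pics/b.png');h=max(a.shape[0],b.shape[0])
c=np.zeros((min(h,600) if h<600 else h,a.shape[1]+b.shape[1],3),np.uint8);c[:a.shape[0],:a.shape[1]]=a;c[:b.shape[0],a.shape[1]:]=b
cv2.imwrite('pics/w4s4.png',c[:600]);print(c.shape)
E
```

```text
(680, 910, 3)
```

View pics/w4s4.png

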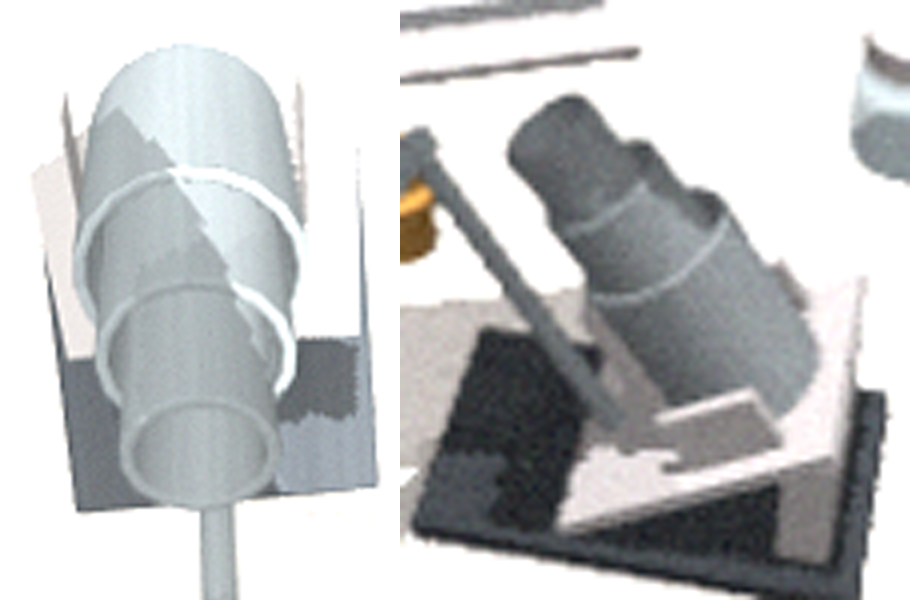

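```bash
python3 - <<'E'
from h import *
np.set_printoptions(precision=1,suppress=True)
w=load('w4'); d=load('s4')
W=lambda u,v:(215+(u+.5)/4-.5,55+(v+.5)/4-.5)
S=lambda u,v:(260+(u-400+.5)/6-.5,235+(v+.5)/6-.5)
P=[]
for n,a,b,L,R,r in [('small',(199,453),(556,125),119,280,19),('med',(197,345),(612,190),98,296,25),('large',(189,242),(660,250),77,301,31)]:
    p,e=tri(w,W(*a),d,S(*b)); P.append(p)
    o,q1=ray(w,*W(L,a[1]));o,q2=ray(w,*W(R,a[1])); dist=r/np.sin(np.arccos(q1@q2)/2)
    m=(q1+q2)/np.linalg.norm(q1+q2)
    print(n,p,e,'bywidth',o+dist*m, 'cradle rel seat', (p-SEAT)@XC,(p-SEAT)@YC,(p-SEAT)@Z)
for i in (0,1): v=P[i]-P[i+1]; print(np.linalg.norm(v),np.degrees(np.arctan2(-v@XC,v[2])))
E
```

```text
small [ 541.9 -180.3  166.7] 3.5192060300994084 bywidth [ 539.3 -178.6  157.1] cradle rel seat -80.38967058819986 -0.65943390863755 113.9168550540597
med [ 560.4 -192.1  141. ] 1.7352876888571924 bywidth [ 559.3 -191.   128.9] cradle rel seat -58.498700619630426 -1.1450681328299304 88.24756321123864
large [ 579.2 -202.9  116.4] 4.765373164937662 bywidth [ 582.4 -203.1   90.1] cradle rel seat -36.86780254626753 -0.7312317729638158 63.56565578871759
33.73963471166271 40.457800523967265
32.82169352740443 41.23089716446391
```

Emit:
servo_tool(
  targets=[
    [[-0.34,-0.87,0.6,-0.5],[-0.34,-0.87,1.6,-0.9],[-0.34,-0.87,2.6,-0.9],[-0.34,-0.87,2.9,-0.9],[-0.34,-0.87,2.9,-0.9]],
  ],
  jaw=0.41,
)

```text
time: 6.7
tcp_pos: [547.1, -184.4, 200.6]
eef_rot: [-0.0, -0.489, 0.872, 0.0]
ft_force: [0.1, 0.1, 1.2]
width: 60.2
```

```bash
python3 - <<'E'
from h import *
np.set_printoptions(precision=3,suppress=True)
snap('wrist','w5'); o=ctrl.get_obs(); print(o['time'],o['tcp_pos'],o['eef_rot'],o['width'],o['ft_force'])
crop('w5',130,60,430,330,2,'w5a',2.5)
E
```

```text
6.75 [ 547.769 -184.505  201.833] [ 0.    -0.489  0.872 -0.001] 59.94953688074545 [0.269 0.558 0.627]
```

View pics/w5a.png

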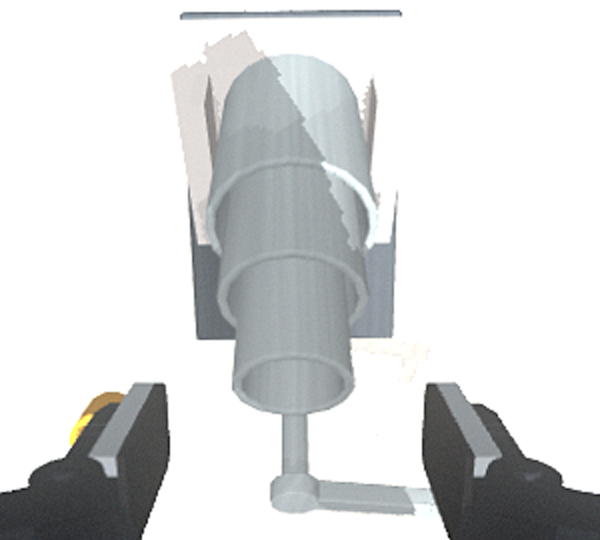

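Emit:
servo_tool(
  targets=[
    [[0,0.04,0.5,0],[0,0.04,1.0,0],[0,0.04,1.4,0],[0,0.04,1.5,0],[0,0.04,1.5,0]],
  ],
)

```text
time: 7.38
tcp_pos: [546.3, -183.5, 141.1]
eef_rot: [0.0, -0.49, 0.872, -0.0]
ft_force: [-0.3, -1.0, -0.3]
width: 60.2
```

```bash
python3 - <<'E'
from h import *
np.set_printoptions(precision=3,suppress=True)
snap('side','s6'); snap('wrist','w6');o=ctrl.get_obs(); print(o['time'],o['tcp_pos'],o['width'],o['ft_force'])
crop('s6',240,190,350,310,4.5,'s6a',2.2)
crop('w6',130,60,430,330,2,'w6a',2.5)
E
```

```text
7.475 [ 546.574 -183.453  141.411] 60.013926723453125 [-0.494 -0.267 -0.627]
```

View pics/s6a.png

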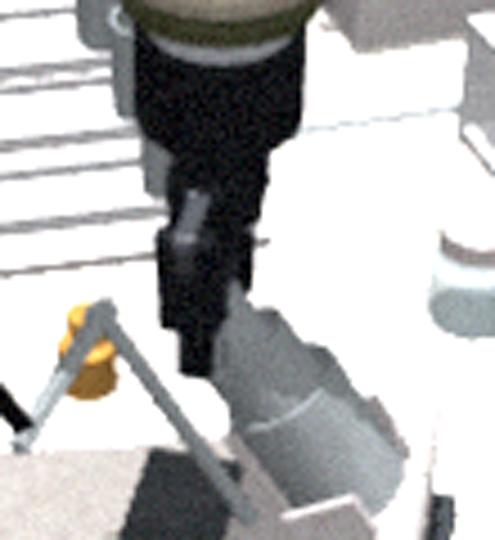

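View pics/w6a.png

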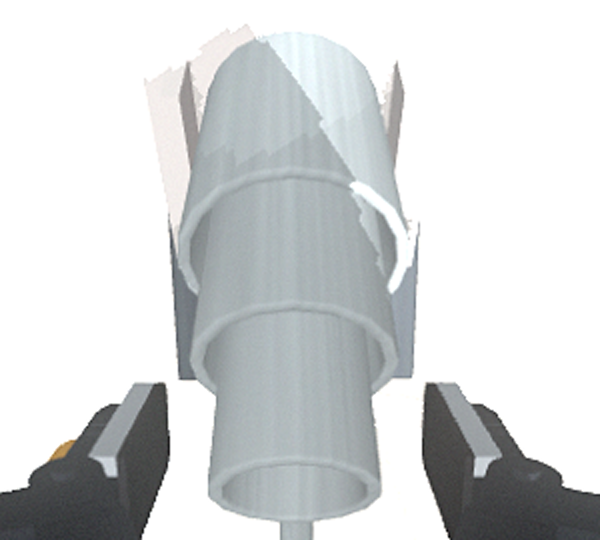

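Emit:
servo_tool(
  targets=[
    [[0,0,0,0],[0,0,0,0],[0,0,0,0],[0,0,0,0],[0,0,0,0]],
  ],
  jaw=-1,
)

```text
time: 8.1
tcp_pos: [546.3, -183.4, 141.2]
eef_rot: [0.0, -0.49, 0.872, -0.0]
ft_force: [-1.9, 1.0, 6.6]
width: 36.0
```

```bash
python3 - <<'E'
from h import *
np.set_printoptions(precision=3,suppress=True)
snap('wrist','w7');o=ctrl.get_obs(); print(o['time'],o['tcp_pos'],o['width'],o['ft_force'])
crop('w7',130,60,430,330,2,'w7a',2.5)
E
```

```text
8.15 [ 546.309 -183.374  141.122] 36.114682097831825 [-1.248  1.527  6.164]
```

View pics/w7a.png

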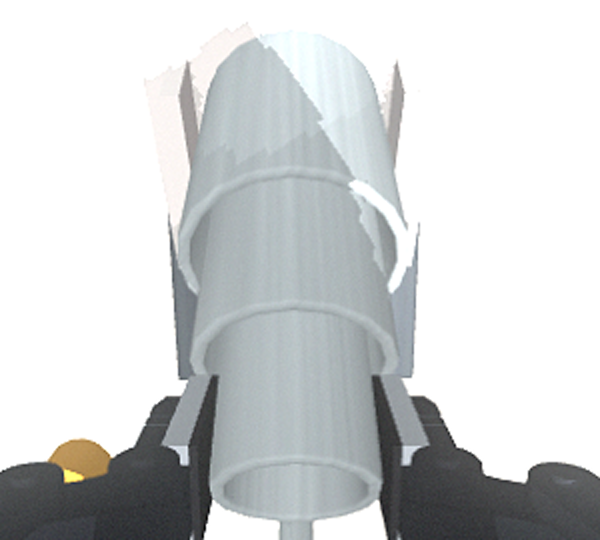

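Emit:
servo_tool(
  targets=[
    [[0,0.08,-0.12,0],[0,0.2,-0.3,0],[0,0.4,-0.58,0],[0,0.6,-0.86,0],[0,0.8,-1.14,0]],
  ],
)

```text
time: 8.78
tcp_pos: [518.1, -166.3, 187.1]
eef_rot: [0.0, -0.49, 0.872, -0.0]
ft_force: [1.0, -0.3, -1.2]
width: 35.8
```

```bash
python3 - <<'E'
from h import *
np.set_printoptions(precision=3,suppress=True)
snap('wrist','w8');snap('side','s8');o=ctrl.get_obs(); print(o['time'],o['tcp_pos'],o['width'],o['ft_force'])
crop('w8',130,60,430,330,2,'w8a',2.5)
crop('s8',220,180,350,320,4,'s8a',2.2)
E
```

```text
8.875 [ 518.786 -166.253  187.995] 35.566978568821135 [-0.111 -0.349  0.031]
```

View pics/w8a.png

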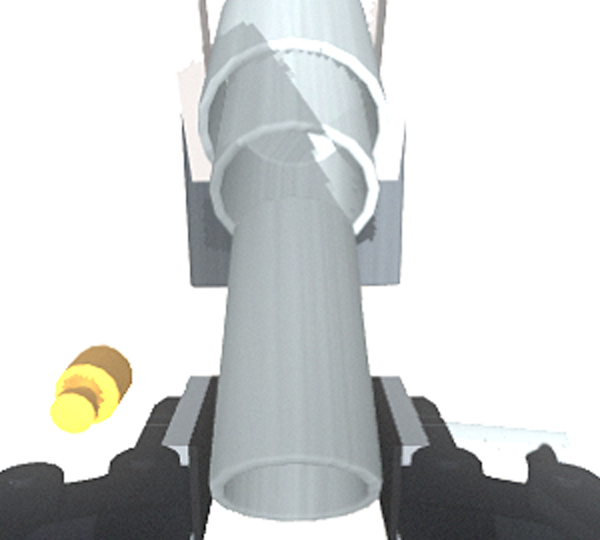

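View pics/s8a.png

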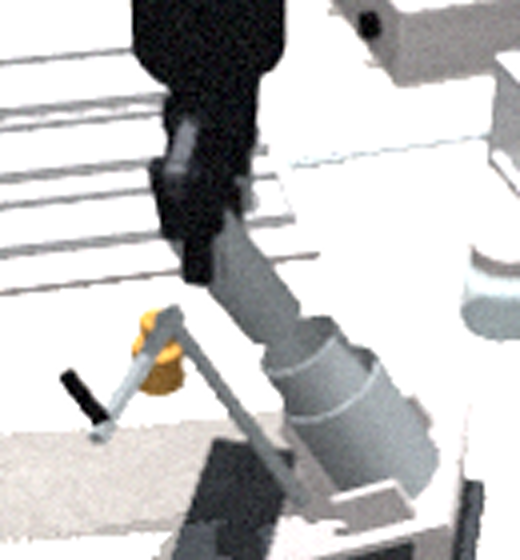

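Emit:
servo_tool(
  targets=[
    [[0,0.2,-0.3,0],[0,0.4,-0.6,0],[0,0.5,-1.2,-1],[0,0.5,-1.8,-3],[0,0.5,-1.8,-5]],
  ],
)

```text
time: 9.5
tcp_pos: [502.4, -156.2, 261.0]
eef_rot: [0.001, -0.669, 0.743, -0.002]
ft_force: [0.1, 0.4, -1.2]
width: 35.7
```

```bash
cat >> h.py <<'E'
def togo(x,y,z,lh=None,show=True):
    """print move from measured pose to world x,y,z with tool-y heading lh (deg)"""
    o=ctrl.get_obs(); w,a,b,c=o['eef_rot']; 
    from scipy.spatial.transform import Rotation as R
    M=R.from_quat([a,b,c,w]).as_matrix(); d=M.T@(np.array([x,y,z])-o['tcp_pos'])
    h=np.degrees(np.arctan2(M[1,1],M[0,1])); t=0 if lh is None else -((lh-h+180)%360-180)/5
    print('t',round(o['time'],2),'tcp',o['tcp_pos'].round(1),'yhead',round(h,1),'w',round(o['width'],1),'F',o['ft_force'].round(1),'q7',o['qpos'][6].round(2),'| units',(d/40).round(3),'turn',round(t,2))
E
python3 -c "
from h import *
togo(487,87.4,260,-96)"
```

```text
t 9.5 tcp [ 502.4 -156.2  261. ] yhead 174.0 w 35.7 F [ 0.1  0.4 -1.2] q7 -1.48 | units [-6.018  1.017  0.016] turn -18.0
```

Emit:
servo_tool(
  targets=[
    [[-1.0,0.2,0,-2],[-2.4,0.4,0,-4],[-3.8,0.6,0,-6],[-5.0,0.8,0,-8],[-6.0,1.0,0,-10]],
  ],
)

```text
time: 10.12
tcp_pos: [487.5, 88.9, 258.8]
eef_rot: [-0.0, 0.921, -0.39, 0.0]
ft_force: [0.9, -0.3, -0.5]
width: 36.0
```

Emit:
servo_tool(
  targets=[
    [[0,0,0,-2],[0,0,0,-4],[0,0,0,-6],[0,0,0,-8],[0,0,0,-8]],
  ],
)

```text
time: 10.75
tcp_pos: [488.0, 86.7, 258.6]
eef_rot: [0.0, 0.998, -0.056, 0.0]
ft_force: [-0.0, -0.7, -0.7]
width: 36.2
```

```bash
python3 - <<'E'
from h import *
snap('wrist','w9');snap('side','s9'); togo(487,87.4,260,-96)
crop('s9',190,80,310,250,3.5,'s9a',2.2)
E
```

```text
t 10.85 tcp [488.1  86.6 258.4] yhead -96.6 w 35.8 F [-0.2 -0.4 -0.7] q7 -0.42 | units [-0.029 -0.016 -0.04 ] turn -0.11
```

View pics/w9.png

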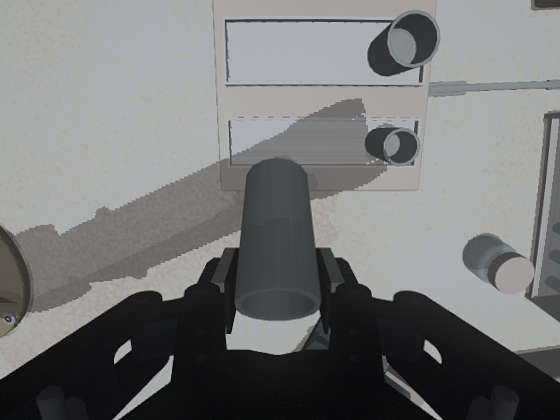

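View pics/s9a.png

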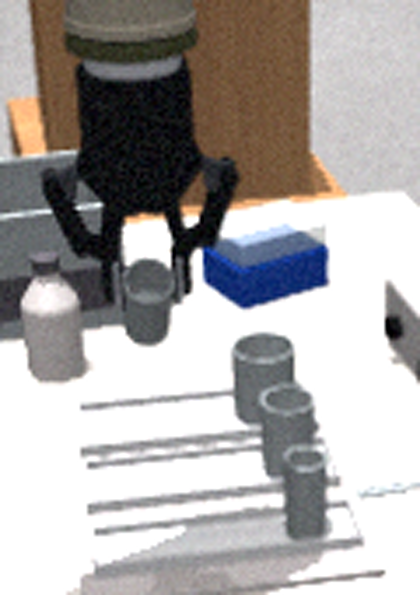

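```bash
python3 - <<'E'
from h import *
np.set_printoptions(precision=1,suppress=True)
crop('w9',215,80,440,330,2.4,'w9a',2.5)
w=load('w9'); 
q=np.array([onz(w,u,v,23) for u,v in [(229,120),(418,119),(420,165),(231,165)]]); print(q,q.mean(0)); e=q[1]-q[0]+q[2]-q[3];print(np.degrees(np.arctan2(e[1],e[0])),np.linalg.norm(q[1]-q[0]),np.linalg.norm(q[2]-q[1]))
tcp=ctrl.get_obs()['tcp_pos']
M=w['extrinsics'][:3,:3]
for n,c,L,R,r in [('mouth',(279,304),235,322,19),('foot',(278,180),248,309,17.5)]:
    o,a=ray(w,L,c[1]);o,b=ray(w,R,c[1]); dist=r/np.sin(np.arccos(a@b)/2); m=(a+b)/np.linalg.norm(a+b); print(n,o+dist*m-tcp)
E
```

```text
[[441.  160.8  23. ]
 [657.9 138.6  23. ]
 [660.3  84.7  23. ]
 [435.7 109.3  23. ]] [548.7 123.3  23. ]
-6.0501614903625045 218.0757184460021 53.94267070602972
mouth [ -0.6 -10.   18.8]
foot [  4.6  34.3 -39.1]
```

View pics/w9a.png

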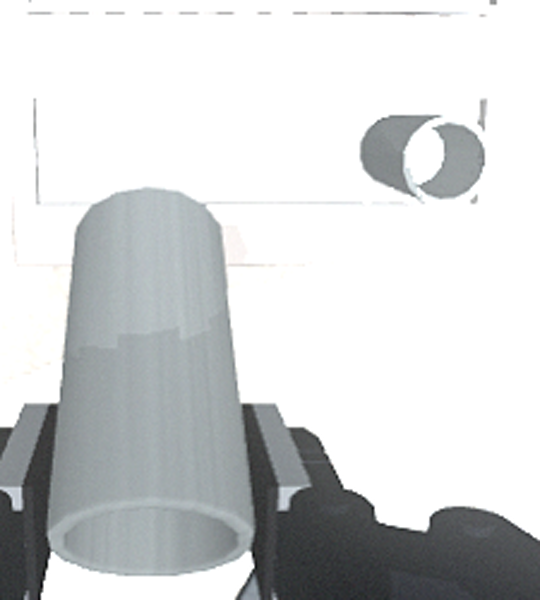

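Emit:
servo_tool(
  targets=[
    [[0.07,-0.11,1.0,0],[0.07,-0.11,2.3,0],[0.07,-0.11,3.4,0],[0.07,-0.11,4.2,0],[0.07,-0.11,4.5,-0.1]],
  ],
)

```text
time: 11.48
tcp_pos: [490.3, 90.5, 76.4]
eef_rot: [0.0, 0.999, -0.052, -0.001]
ft_force: [-1.1, -0.8, 0.4]
width: 35.8
```

```bash
python3 - <<'E'
from h import *
s=snap('wrist','w10');snap('side','s10'); togo(491.1,91,61,-96)
crop('s10',190,100,310,270,3.5,'s10a',2.2)
E
```

```text
t 11.57 tcp [491.   90.6  77.5] yhead -95.9 w 36.0 F [-0.4 -0.4 -0.5] q7 -0.52 | units [ 0.002 -0.009  0.413] turn 0.02
```

View pics/w10.png

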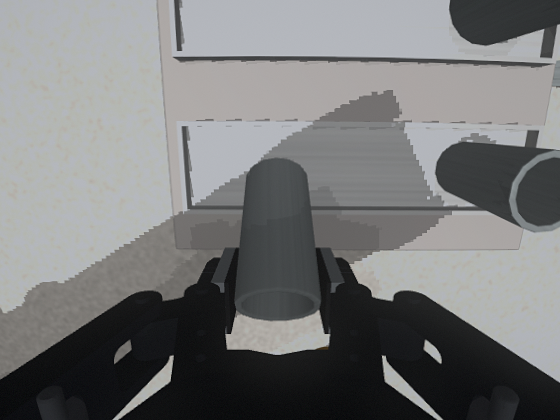

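View pics/s10a.png

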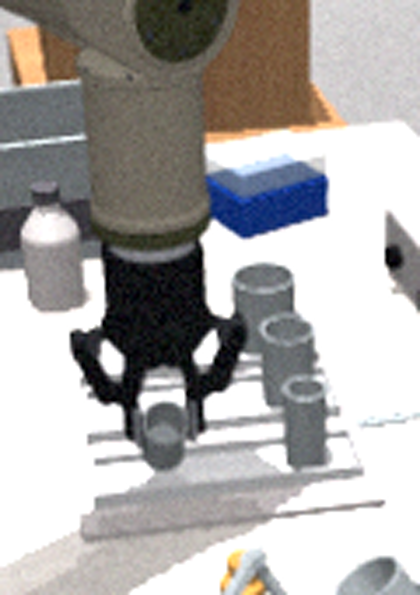

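```bash
python3 - <<'E'
from h import *
np.set_printoptions(precision=1,suppress=True)
crop('w10',170,100,440,230,2.8,'w10a',2)
w=load('w10')
for p in [(195,209),(330,209),(440,208),(195,122.5),(330,122.5),(185,165)]: print(p,onz(w,*p,23),onz(w,*p,13))
E
```

```text
(195, 209) [439.4 109.   23. ] [436.4 106.5  13. ]
(330, 209) [525.1 100.2  23. ] [526.5  97.2  13. ]
(440, 208) [596.   93.5  23. ] [601.   90.2  13. ]
(195, 122.5) [448.4 161.9  23. ] [445.9 162.1  13. ]
(330, 122.5) [528.4 153.5  23. ] [529.9 153.3  13. ]
(185, 165) [438.  137.5  23. ] [435.  136.4  13. ]
```

View pics/w10a.png

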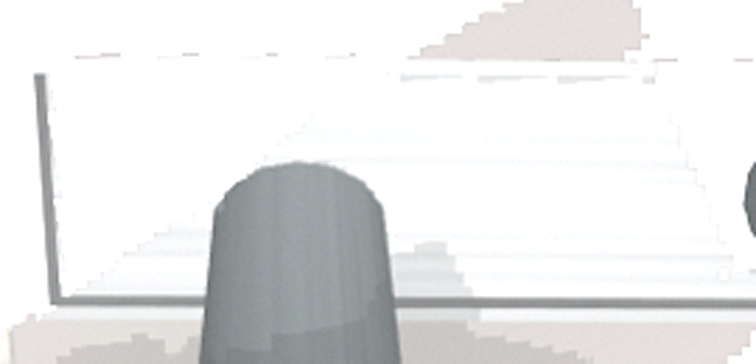

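Emit:
servo_tool(
  targets=[
    [[0,-0.04,0.15,0],[0,-0.04,0.28,0],[0,-0.04,0.33,0],[0,-0.04,0.36,0],[0,-0.04,0.38,0]],
  ],
)

```text
time: 12.2
tcp_pos: [491.7, 92.3, 63.0]
eef_rot: [-0.0, 0.999, -0.051, 0.0]
ft_force: [0.6, -0.6, -0.3]
width: 35.7
```

```bash
python3 - <<'E'
from h import *
togo(491.1,92.6,61,-96)
E
```

```text
t 12.2 tcp [491.7  92.3  63. ] yhead -95.8 w 35.7 F [ 0.6 -0.6 -0.3] q7 -0.54 | units [-0.017 -0.006  0.049] turn 0.03
```

Creep down in 1 mm rows.

Emit:
servo_tool(
  targets=[
    [[0,0,0.03,0],[0,0,0.06,0],[0,0,0.09,0]],
  ],
)

```text
time: 12.58
tcp_pos: [491.7, 92.3, 59.2]
eef_rot: [-0.0, 0.999, -0.051, 0.0]
ft_force: [0.3, -0.6, -0.7]
width: 36.1
```

Emit:
servo_tool(
  targets=[
    [[0,0,0.03,0],[0,0,0.06,0]],
  ],
)

```text
time: 12.82
tcp_pos: [491.9, 92.1, 57.8]
eef_rot: [0.0, 0.999, -0.051, 0.0]
ft_force: [-7.3, -2.9, 18.5]
width: 35.8
```

Emit:
servo_tool(
  targets=[
    [[0,-0.05,-0.01,0],[0,-0.1,-0.025,0],[0,-0.2,-0.045,0],[0,-0.3,-0.065,0],[0,-0.4,-0.08,0]],
  ],
)

```text
time: 13.45
tcp_pos: [493.0, 108.7, 59.8]
eef_rot: [-0.0, 0.999, -0.051, -0.0]
ft_force: [1.0, 0.4, -1.0]
width: 35.6
```

```bash
python3 - <<'E'
from h import *
s=snap('wrist','w11'); togo(491.1,92.6,61,-96)
E
```

```text
t 13.5 tcp [493.1 109.4  60. ] yhead -95.8 w 36.0 F [ 0.1 -0.2 -1.2] q7 -0.58 | units [-0.007  0.424 -0.025] turn 0.05
```

View pics/w11.png

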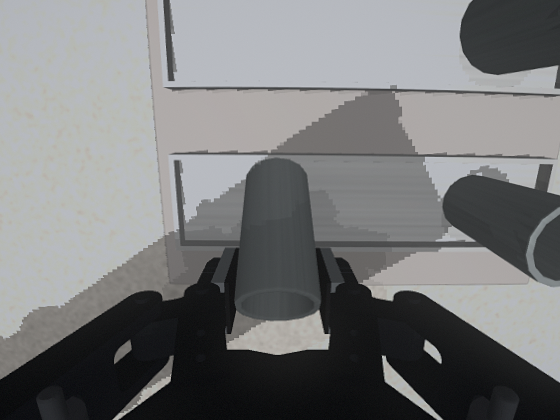

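Emit:
servo_tool(
  targets=[
    [[0,0.1,-0.05,0],[0,0.35,-0.05,0],[0,0.53,-0.05,0],[0,0.53,-0.05,0],[0,0.53,0.02,0]],
  ],
)

```text
time: 14.12
tcp_pos: [491.7, 87.4, 59.7]
eef_rot: [-0.0, 0.999, -0.051, 0.001]
ft_force: [1.0, 2.1, 3.8]
width: 35.7
```

Emit:
servo_tool(
  targets=[
    [[0,0,0.01,0],[0,0,0.02,0]],
  ],
)

```text
time: 14.38
tcp_pos: [491.7, 87.9, 58.8]
eef_rot: [-0.0, 0.999, -0.05, 0.001]
ft_force: [1.8, 2.3, 4.1]
width: 35.9
```

Emit:
servo_tool(
  targets=[
    [[0,0,0,0],[0,0,0,0],[0,0,0,0],[0,0,0,0]],
  ],
  jaw=0.0,
)

```text
time: 14.88
tcp_pos: [491.0, 86.9, 58.3]
eef_rot: [0.0, 0.999, -0.051, -0.0]
ft_force: [-0.9, -0.5, -0.4]
width: 42.9
```

```bash
python3 - <<'E'
from h import *
s=snap('wrist','w12'); snap('side','s12');togo(491.1,92.6,61,-96)
crop('s12',190,130,310,270,3.5,'s12a',2.2)
E
```

```text
t 14.97 tcp [491.   87.   58.4] yhead -95.8 w 42.8 F [-0.   0.2  1.1] q7 -0.53 | units [-0.013 -0.138 -0.065] turn 0.04
```

View pics/w12.png

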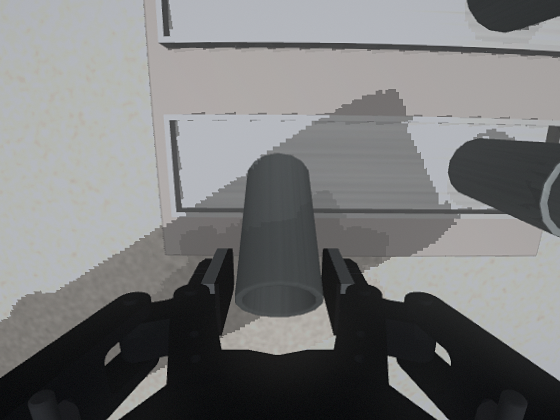

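View pics/s12a.png

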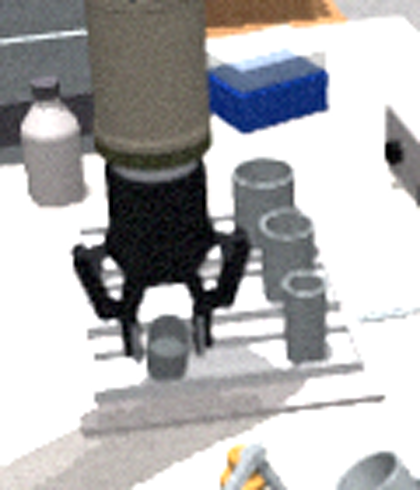

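Emit:
servo_tool(
  targets=[
    [[0,0,0,0],[0,0,0,0],[0,0,-0.3,0],[0,0,-0.9,0],[0,0,-1.6,0]],
  ],
  jaw=0.5,
)

```text
time: 15.6
tcp_pos: [491.0, 87.2, 123.7]
eef_rot: [-0.0, 0.999, -0.051, -0.0]
ft_force: [-0.1, -0.4, -1.1]
width: 64.1
```

Emit:
servo_tool(
  targets=[
    [[0,0,-0.2,2],[0,-0.1,-0.2,4],[0,-0.2,-0.2,6],[0,-0.25,-0.2,8],[0,-0.25,-0.2,10]],
  ],
  jaw=1,
)

```text
time: 16.23
tcp_pos: [492.3, 97.5, 131.4]
eef_rot: [-0.0, 0.882, -0.47, 0.0]
ft_force: [-0.3, -0.7, 0.1]
width: 85.5
```

Emit:
servo_tool(
  targets=[
    [[0,0,0,2],[0,0,0,4],[0,0,0,6],[0,0,0,8],[0,0,0,8]],
  ],
)

```text
time: 16.85
tcp_pos: [492.4, 97.3, 131.3]
eef_rot: [0.0, -0.671, 0.742, -0.0]
ft_force: [-0.1, 0.2, 0.2]
width: 85.4
```

```bash
python3 - <<'E'
from h import *
s=snap('wrist','w13'); togo(492.5,97,55,174)
E
```

```text
t 16.9 tcp [492.3  97.3 131.1] yhead 174.4 w 85.2 F [ 0.3 -0.1  0. ] q7 -2.01 | units [ 0.008 -0.004  1.904] turn 0.08
```

View pics/w13.png

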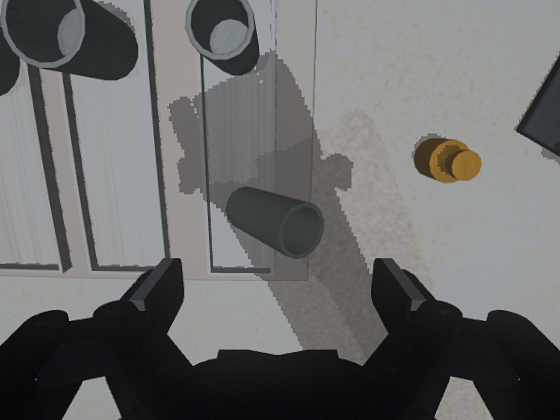

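```bash
python3 - <<'E'
from h import *
np.set_printoptions(precision=1,suppress=True)
w=load('w13')
print(onz(w,302,229,80),onz(w,324,232,68),onz(w,231,205,32),onz(w,240,206,25))
o,a=ray(w,281,226);o,b=ray(w,324,232)
E
```

```text
[491.6  81.4  80. ] [483.7  66.   68. ] [500.  132.9  32. ] [496.7 127.   25. ]
```

Emit:
servo_tool(
  targets=[
    [[0,0,0.6,0],[0,0,1.2,0],[0,0,1.7,0],[0,0,2.0,0],[0,0,2.0,0]],
  ],
)

```text
time: 17.52
tcp_pos: [491.7, 97.0, 50.0]
eef_rot: [-0.0, -0.671, 0.742, 0.0]
ft_force: [0.2, -0.4, 0.9]
width: 85.2
```

Emit:
servo_tool(
  targets=[
    [[0,0,0,0],[0,0,0,0],[0,0,0,0]],
  ],
  jaw=0.6,
)

```text
time: 17.9
tcp_pos: [492.5, 97.1, 51.0]
eef_rot: [0.0, -0.67, 0.742, -0.0]
ft_force: [0.0, -0.2, -0.6]
width: 68.0
```

```bash
python3 - <<'E'
from h import *
s=snap('wrist','w14'); togo(492.5,97,55,174)
E
```

```text
t 17.95 tcp [492.4  97.1  50.9] yhead 174.2 w 68.6 F [ 1.1  0.2 -0.3] q7 -2.06 | units [ 0.003 -0.003 -0.104] turn 0.04
```

View pics/w14.png

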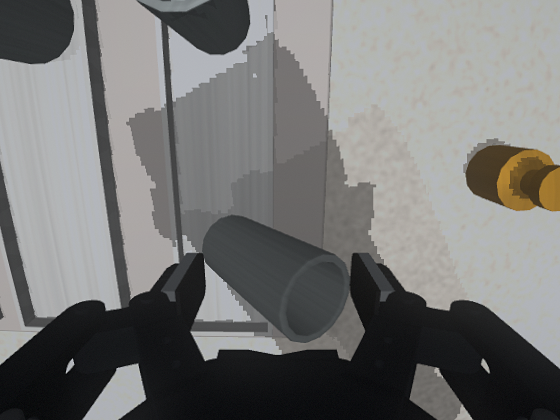

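Emit:
servo_tool(
  targets=[
    [[-0.1,0,0,0],[-0.2,0,0,0],[-0.3,0,0,0],[-0.4,0,0,0],[-0.5,0,0,0]],
  ],
)

```text
time: 18.58
tcp_pos: [494.2, 117.3, 50.4]
eef_rot: [0.0, -0.67, 0.742, 0.0]
ft_force: [0.6, -1.0, -0.2]
width: 68.3
```

```bash
python3 - <<'E'
from h import *
s=snap('wrist','w15'); togo(495.5,129.5,50,174)
E
```

```text
t 18.62 tcp [494.2 118.   50.5] yhead 174.2 w 68.7 F [-0.1  0.8 -0.1] q7 -2.1 | units [-0.29  -0.004  0.012] turn 0.04
```

View pics/w15.png

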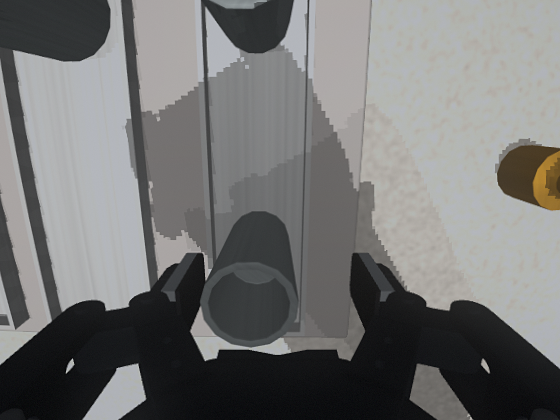

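```bash
python3 - <<'E'
from h import *
np.set_printoptions(precision=1,suppress=True)
w=load('w15'); p=onz(w,250,304,87); print(p)
# row y
rx=np.array([.9944,-.1054,0]);ry=np.array([.1054,.9944,0]);c=np.array([545,123.3,0]);print((p-c)@rx,(p-c)@ry)
# wall lines at z=23
for q in [(209,150),(307,150),(305,320)]: g=onz(w,*q,23);print(q,g,(g-c)@ry)
E
```

```text
[496.6 127.3  87. ]
-48.55397888245761 -1.0750192640440888
(209, 150) [550.5 147.7  23. ] 24.819021908507366
(307, 150) [545.2  96.4  23. ] -26.766659051682232
(305, 320) [442.5 105.4  23. ] -28.645238583124108
```

Emit:
servo_tool(
  targets=[
    [[0,0,-0.3,0],[0,0,-1.0,0],[0,0,-2.0,0],[0,0,-3.2,0],[0,0,-4.2,0]],
  ],
)

```text
time: 19.25
tcp_pos: [494.3, 116.9, 221.4]
eef_rot: [0.001, -0.67, 0.742, -0.001]
ft_force: [0.4, 0.2, -0.9]
width: 68.1
```

```bash
python3 - <<'E'
from h import *
s=snap('wrist','w16'); snap('side','s16');togo(545,-185,240,148.9)
crop('s16',190,150,350,340,3,'s16a',2.2)
E
```

```text
t 19.35 tcp [496.5 117.7 224.3] yhead 174.2 w 68.3 F [ 0.7 -0.2  0.1] q7 -2.03 | units [ 7.405 -1.978 -0.393] turn 5.06
```

View pics/w16.png

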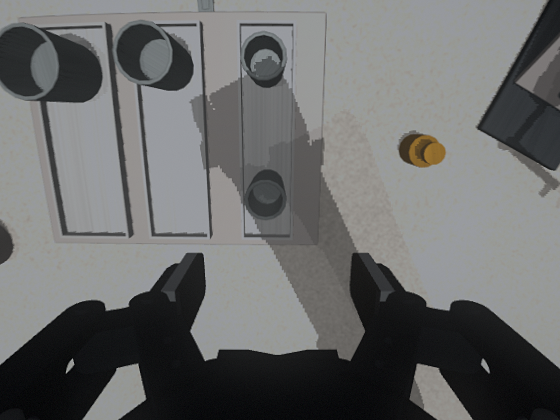

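View pics/s16a.png

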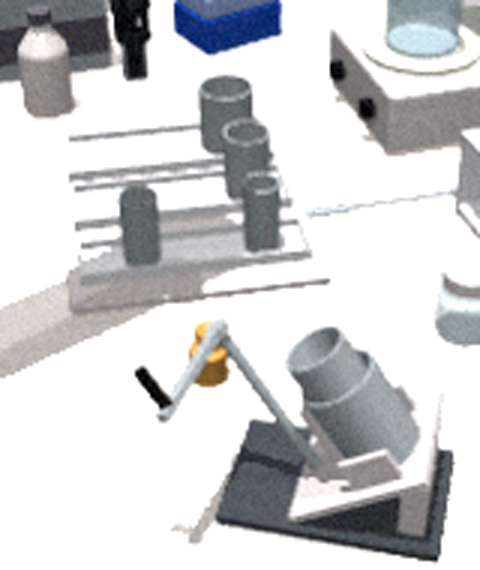

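```bash
python3 - <<'E'
from h import *
np.set_printoptions(precision=1,suppress=True)
crop('w16',20,0,340,260,2.4,'w16a',1.9)
w=load('w16'); rx=np.array([.9944,-.1054,0]);ry=np.array([.1054,.9944,0]);c=np.array([545,123.3,0])
print('small mouth',onz(w,266,190,87),'foot?')
E
```

```text
small mouth [504.  125.9  87. ] foot?
```

View pics/w16a.png

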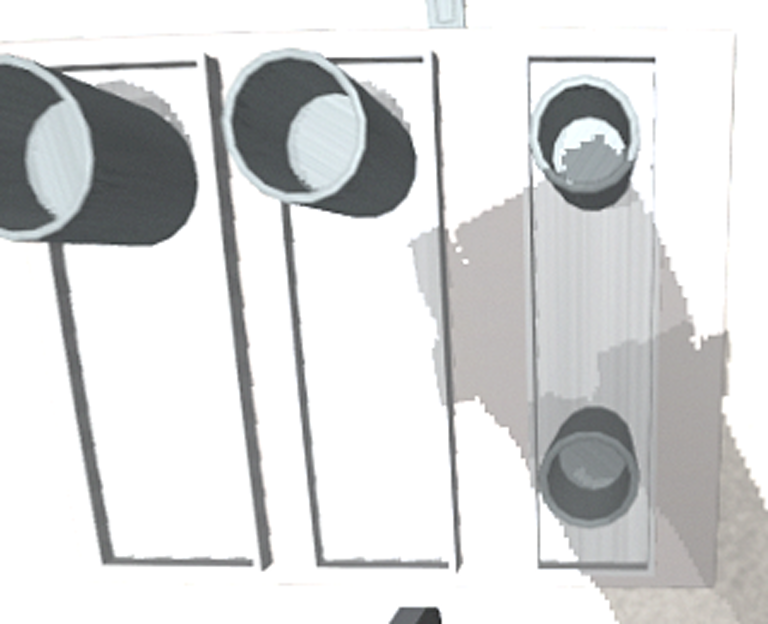

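Emit:
servo_tool(
  targets=[
    [[1.0,-0.3,-0.2,0],[2.4,-0.7,-0.4,1],[3.8,-1.1,-0.5,2],[5.2,-1.5,-0.5,3.5],[6.5,-1.8,-0.5,5]],
  ],
  jaw=0.7,
)

```text
time: 19.98
tcp_pos: [539.2, -151.3, 238.5]
eef_rot: [0.0, -0.492, 0.871, -0.0]
ft_force: [-0.2, 1.2, -0.1]
width: 72.4
```

```bash
python3 - <<'E'
from h import *
np.set_printoptions(precision=1,suppress=True)
s=snap('wrist','w17'); togo(560,-192,200,148.9)
crop('w17',130,60,430,330,2,'w17a',2.5)
w=load('w16'); rx=np.array([.9944,-.1054,0]);ry=np.array([.1054,.9944,0]);c=np.array([545,123.3,0])
T=lambda u,v:(20+(u+.5)/2.4-.5,(v+.5)/2.4-.5)
for p in [(321,566),(457,570),(289,205),(437,52),(105,562),(266,568),(52,245),(207,56),(538,565),(652,565)]:
    g=onz(w,*T(*p),23); print(p,g,(g-c)@rx,(g-c)@ry)
E
```

```text
t 20.02 tcp [ 538.3 -160.5  238. ] yhead 148.0 w 72.4 F [-1.7 -7.2 -0.1] q7 -1.94 | units [ 0.4 -0.9  1. ] turn -0.19
(321, 566) [451.1 263.6  23. ] -108.1855472878676 129.61069636416292
(457, 570) [442.6 199.   23. ] -109.75656280060116 64.4713903929948
(289, 205) [612.3 245.1  23. ] 54.04038515402151 128.19106921357735
(437, 52) [663.6 173.3  23. ] 112.66285860738424 62.232409472119855
(105, 562) [463.4 369.5  23. ] -107.09983538181592 236.26273604884776
(266, 568) [452.7 290.5  23. ] -109.41791020374106 156.49914393010425
(52, 245) [609.1 353.8  23. ] 39.47180066621362 235.96332543865438
(207, 56) [673.9 267.9  23. ] 112.92730209524946 157.41931354609824
(538, 565) [441.3 160.3  23. ] -107.02282176750973 25.894105120186353
(652, 565) [435.9 106.7  23. ] -106.78538253208342 -28.018843268216123
```

View pics/w17a.png

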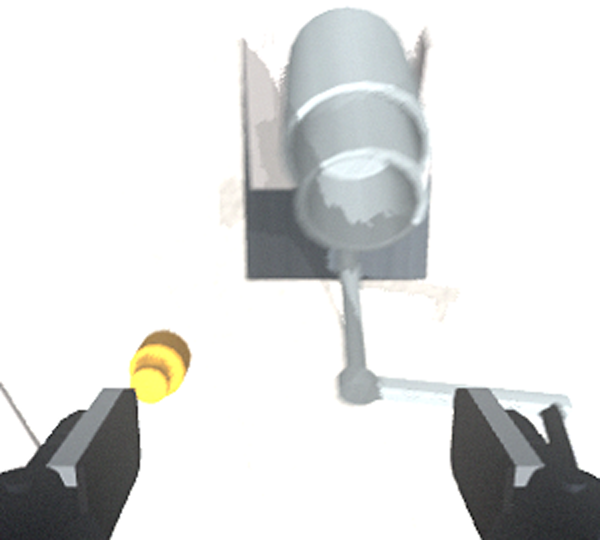

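Emit:
servo_tool(
  targets=[
    [[0,0,0,0],[0,0,0,0]],
  ],
)

```text
time: 20.27
tcp_pos: [539.4, -147.5, 238.4]
eef_rot: [0.0, -0.495, 0.869, 0.0]
ft_force: [-0.3, 0.2, 0.1]
width: 72.7
```

```bash
python3 - <<'E'
from h import *
togo(567,-196,200,148.9)
E
```

```text
t 20.27 tcp [ 539.4 -147.5  238.4] yhead 149.3 w 72.7 F [-0.3  0.2  0.1] q7 -1.93 | units [ 0.692 -1.213  0.959] turn 0.09
```

Emit:
servo_tool(
  targets=[
    [[0.3,-0.5,0.2,0],[0.69,-1.0,0.5,0.1],[0.69,-1.21,0.9,0.1],[0.69,-1.21,0.96,0.1],[0.69,-1.21,0.96,0.1]],
  ],
)

```text
time: 20.9
tcp_pos: [566.9, -195.7, 200.0]
eef_rot: [0.0, -0.491, 0.871, 0.0]
ft_force: [0.0, 0.5, 0.0]
width: 72.5
```

```bash
python3 - <<'E'
from h import *
np.set_printoptions(precision=1,suppress=True)
s=snap('wrist','w18'); snap('side','s18'); togo(567,-196,117,148.9)
crop('w18',130,60,430,330,2,'w18a',2.5)
crop('s18',250,220,350,340,5,'s18a',2)
E
```

```text
t 21.0 tcp [ 567.1 -196.4  200.8] yhead 148.8 w 72.5 F [-0.  -0.3  0.5] q7 -1.88 | units [-0.   0.   2.1] turn -0.03
```

View pics/w18a.png

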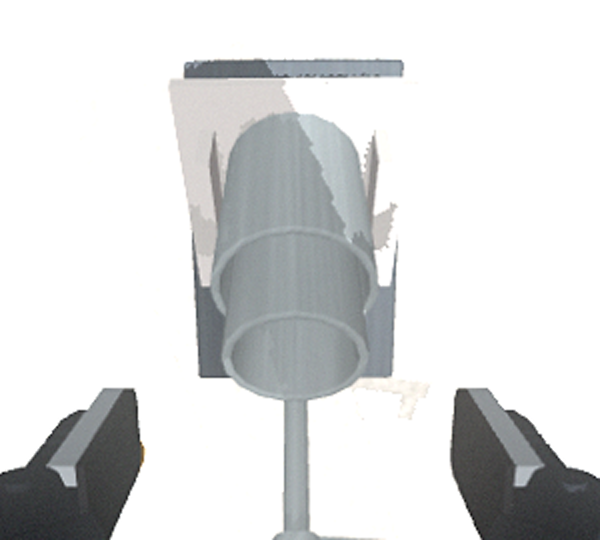

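View pics/s18a.png

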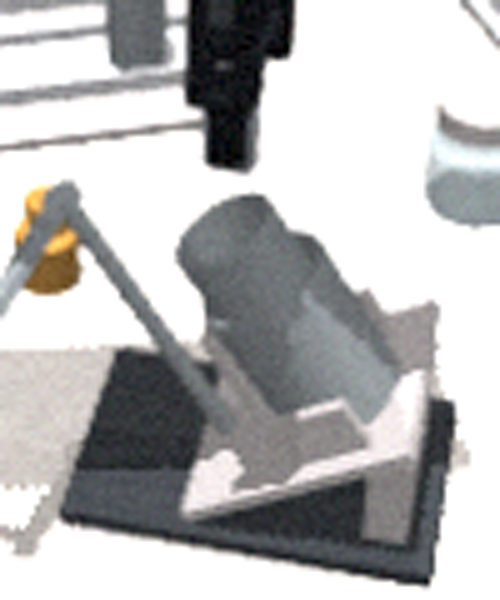

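Emit:
servo_tool(
  targets=[
    [[0,0,0.6,0],[0,0,1.2,0],[0,0,1.7,0],[0,0,2.0,0],[0,0,2.07,0]],
  ],
)

```text
time: 21.62
tcp_pos: [566.7, -197.2, 117.1]
eef_rot: [-0.0, -0.49, 0.872, 0.0]
ft_force: [-0.8, 0.5, 1.0]
width: 72.7
```

Emit:
servo_tool(
  targets=[
    [[0,0,0,0],[0,0,0,0],[0,0,0,0],[0,0,0,0],[0,0,0,0]],
  ],
  jaw=-1,
)

```text
time: 22.25
tcp_pos: [567.6, -197.4, 118.6]
eef_rot: [0.001, -0.49, 0.872, -0.001]
ft_force: [-1.4, 1.9, 6.0]
width: 47.8
```

```bash
python3 - <<'E'
from h import *
s=snap('wrist','w19'); togo(567,-196,117,148.9)
crop('w19',130,60,430,330,2,'w19a',2.5)
E
```

```text
t 22.3 tcp [ 567.6 -197.4  118.5] yhead 148.7 w 48.3 F [-1.1  2.   6. ] q7 -1.89 | units [-0.021  0.031  0.039] turn -0.04
```

View pics/w19a.png

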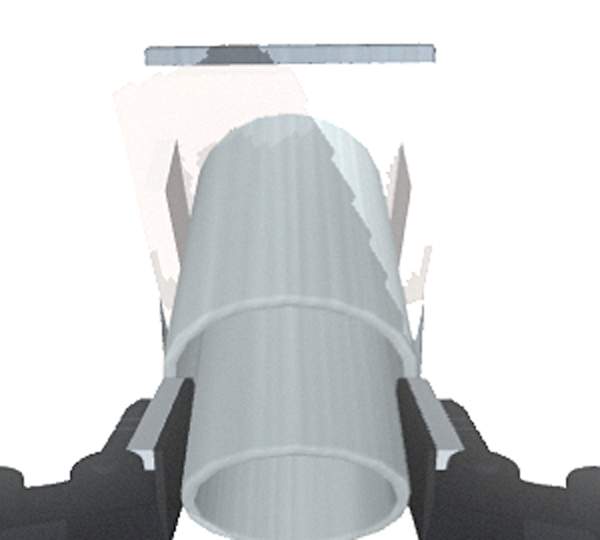

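Emit:
servo_tool(
  targets=[
    [[0,0.08,-0.12,0],[0,0.2,-0.3,0],[0,0.4,-0.59,0],[0,0.6,-0.88,0],[0,0.8,-1.18,0]],
  ],
)

```text
time: 22.92
tcp_pos: [538.4, -180.5, 164.9]
eef_rot: [-0.001, -0.49, 0.872, 0.001]
ft_force: [-0.2, 0.2, -1.6]
width: 47.7
```

```bash
python3 - <<'E'
from h import *
snap('wrist','w20');snap('side','s20');togo(567,-196,117,148.9)
crop('w20',130,60,430,330,2,'w20a',2.5)
crop('s20',220,180,350,320,4,'s20a',2.2)
E
```

```text
t 23.02 tcp [ 539.1 -180.3  165.9] yhead 148.7 w 48.0 F [ 0.1 -0.6 -0.6] q7 -1.89 | units [-0.026 -0.801  1.223] turn -0.04
```

View pics/w20a.png

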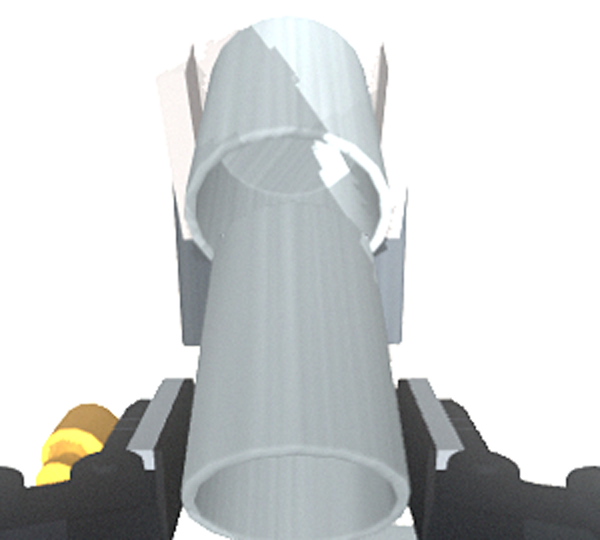

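View pics/s20a.png

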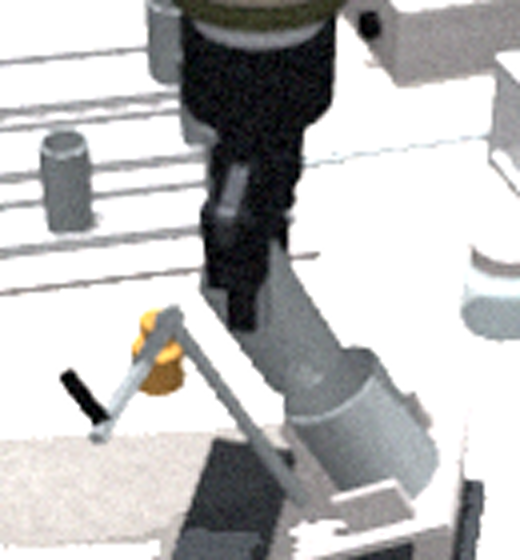

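Emit:
servo_tool(
  targets=[
    [[0,0.2,-0.3,0],[0,0.4,-0.6,0],[0,0.5,-1.3,-1],[0,0.5,-2.0,-3],[0,0.5,-2.3,-5]],
  ],
)

```text
time: 23.65
tcp_pos: [522.7, -170.3, 259.0]
eef_rot: [0.001, -0.669, 0.743, -0.001]
ft_force: [0.4, -0.3, -1.7]
width: 47.6
```

Emit:
servo_tool(
  targets=[
    [[0,0,0,0]],
  ],
)

```text
time: 23.78
tcp_pos: [522.7, -170.4, 257.9]
eef_rot: [0.001, -0.667, 0.745, -0.001]
ft_force: [0.1, -1.0, -1.3]
width: 47.7
```

```bash
python3 -c "
from h import *
togo(501.5,187.3,260,-96.05)"
```

```text
t 23.77 tcp [ 522.7 -170.4  257.9] yhead 173.6 w 47.7 F [ 0.1 -1.  -1.3] q7 -1.47 | units [-8.828  1.52  -0.059] turn -18.07
```

Emit:
servo_tool(
  targets=[
    [[-0.8,0.1,0,-1.5],[-2.0,0.3,0,-3.5],[-3.3,0.5,0,-5.5],[-4.6,0.7,0,-7.5],[-6.0,1.0,0,-9]],
  ],
)

```text
time: 24.4
tcp_pos: [508.3, 73.7, 255.7]
eef_rot: [0.0, 0.901, -0.433, -0.0]
ft_force: [1.3, 0.1, -0.8]
width: 48.0
```

Emit:
servo_tool(
  targets=[
    [[0,0,0,-2],[0,0,0,-4],[0,0,0,-6],[0,0,0,-8],[0,0,0,-9]],
  ],
)

```text
time: 25.02
tcp_pos: [508.4, 72.4, 255.6]
eef_rot: [0.0, 0.998, -0.055, -0.001]
ft_force: [0.3, 0.7, 0.4]
width: 48.1
```

Emit:
servo_tool(
  targets=[
    [[0,0,0,0]],
  ],
)

```text
time: 25.15
tcp_pos: [508.5, 72.4, 255.7]
eef_rot: [0.0, 0.998, -0.057, -0.001]
ft_force: [0.0, 0.9, -0.6]
width: 48.1
```

```bash
python3 -c "
from h import *
togo(501.5,187.3,260,-96.05)"
```

```text
t 25.15 tcp [508.5  72.4 255.7] yhead -96.6 w 48.1 F [ 0.   0.9 -0.6] q7 -0.39 | units [-0.503 -2.834 -0.107] turn -0.1
```

Emit:
servo_tool(
  targets=[
    [[-0.2,-0.8,0,0],[-0.4,-1.8,0,0],[-0.5,-2.83,0.2,-0.1],[-0.5,-2.83,1.2,-0.1],[-0.5,-2.83,2.2,-0.1]],
  ],
)

```text
time: 25.78
tcp_pos: [501.4, 187.9, 167.3]
eef_rot: [-0.0, 0.999, -0.053, 0.0]
ft_force: [-0.4, -1.4, -0.7]
width: 47.6
```

Emit:
servo_tool(
  targets=[
    [[0,0,0,0]],
  ],
)

```text
time: 25.9
tcp_pos: [499.4, 186.1, 165.4]
eef_rot: [0.001, 0.999, -0.053, -0.003]
ft_force: [0.1, -0.3, 0.4]
width: 48.0
```

```bash
python3 - <<'E'
from h import *
np.set_printoptions(precision=1,suppress=True)
s=snap('wrist','w21');togo(501.5,187.3,80,-96.05)
E
```

```text
t 25.95 tcp [500.9 186.8 167.8] yhead -96.0 w 47.7 F [0.  0.3 0.7] q7 -0.66 | units [ 0.  -0.   2.2] turn 0.01
```

View pics/w21.png

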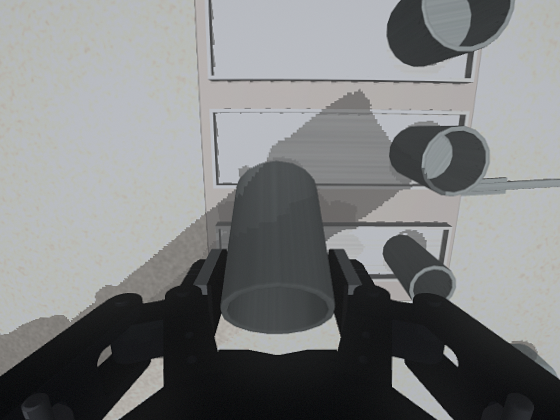

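```bash
python3 - <<'E'
from h import *
np.set_printoptions(precision=1,suppress=True)
w=load('w21'); c=np.array([545,123.3,0]);ry=np.array([.1054,.9944,0])
for p in [(225,187),(345,185),(225,111),(345,111)]:
    g=onz(w,*p,23);print(p,g,(g-c)@ry)
tcp=np.array([500.9,186.8,167.8])
for n,q,L,R,r in [('mouth',(278,305),222,334,25),('foot',(279,190),235,322,23.5)]:
    o,a=ray(w,L,q[1]);o,b=ray(w,R,q[1]); dist=r/np.sin(np.arccos(a@b)/2); m=(a+b)/np.linalg.norm(a+b); print(n,o+dist*m-tcp)
E
```

```text
(225, 187) [452.3 200.   23. ] 66.45733540609712
(345, 185) [561.1 190.5  23. ] 68.52443531076415
(225, 111) [462.  265.9  23. ] 133.04259384260254
(345, 111) [564.4 255.2  23. ] 133.1665402970672
mouth [ -2.3 -13.3  13.1]
foot [  2.4  30.1 -30.5]
```

Emit:
servo_tool(
  targets=[
    [[0,-0.03,0.8,0],[0,-0.03,1.6,0],[0,-0.03,2.1,0],[0,-0.03,2.35,0],[0,-0.03,2.42,0]],
  ],
)

```text
time: 26.58
tcp_pos: [502.8, 188.9, 72.9]
eef_rot: [-0.001, 0.999, -0.051, 0.001]
ft_force: [1.4, 1.4, 1.0]
width: 47.7
```

Emit:
servo_tool(
  targets=[
    [[0,0,0.03,0],[0,0,0.06,0],[0,0,0.09,0]],
  ],
)

```text
time: 26.95
tcp_pos: [503.0, 189.9, 69.6]
eef_rot: [-0.001, 0.999, -0.051, 0.002]
ft_force: [0.7, 4.5, 7.3]
width: 47.9
```

Emit:
servo_tool(
  targets=[
    [[0,0,0.02,0],[0,0,0.05,0]],
  ],
)

```text
time: 27.2
tcp_pos: [503.2, 190.6, 68.1]
eef_rot: [-0.002, 0.999, -0.05, 0.002]
ft_force: [0.1, 4.9, 8.8]
width: 47.9
```

Emit:
servo_tool(
  targets=[
    [[0,0,-0.1,0],[0,-0.12,-0.1,0],[0,-0.12,-0.1,0]],
  ],
)

```text
time: 27.58
tcp_pos: [502.0, 192.9, 69.7]
eef_rot: [0.0, 0.999, -0.051, -0.0]
ft_force: [0.1, 0.2, -0.3]
width: 47.8
```

```bash
python3 - <<'E'
from h import *
np.set_printoptions(precision=1,suppress=True)
s=snap('wrist','w22');togo(501.5,187.3,80,-96.05)
crop('w22',150,100,400,340,2.4,'w22a',2)
E
```

```text
t 27.62 tcp [502.  192.7  69.6] yhead -95.8 w 47.8 F [ 0.6  1.1 -2. ] q7 -0.73 | units [ 0.   0.1 -0.3] turn 0.04
```

View pics/w22a.png

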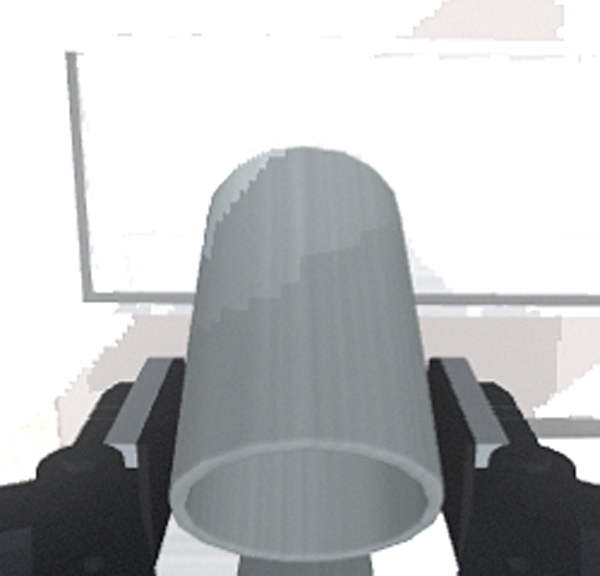

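```bash
python3 - <<'E'
from h import *
np.set_printoptions(precision=1,suppress=True)
w=load('w22'); c=np.array([545,123.3,0]);ry=np.array([.1054,.9944,0])
for p in [(190,225.5),(335,225.5),(190,115.5),(380,115.8)]:
    g=onz(w,*p,23);print(p,g,(g-c)@ry)
print((np.array([502,192.7,0])-c)@ry)
E
```

```text
(190, 225.5) [448.2 202.8  23. ] 68.86987632576583
(335, 225.5) [538.4 193.7  23. ] 69.28656218516387
(190, 115.5) [459.5 268.3  23. ] 135.19144599285917
(380, 115.8) [567.8 257.2  23. ] 135.57119299134766
64.47916
```

Emit:
servo_tool(
  targets=[
    [[0,0.04,0.03,0],[0,0.04,0.06,0],[0,0.04,0.09,0],[0,0.04,0.12,0]],
  ],
)

```text
time: 28.12
tcp_pos: [502.7, 192.5, 65.9]
eef_rot: [-0.001, 0.999, -0.051, 0.001]
ft_force: [0.3, 3.5, 6.5]
width: 48.1
```

Emit:
servo_tool(
  targets=[
    [[0,0,0.03,0],[0,0,0.06,0],[0,0,0.09,0]],
  ],
)

```text
time: 28.5
tcp_pos: [503.2, 193.6, 63.5]
eef_rot: [-0.001, 0.999, -0.05, 0.002]
ft_force: [-2.9, 4.1, 19.0]
width: 47.8
```

Emit:
servo_tool(
  targets=[
    [[0,-0.02,-0.04,0],[0,-0.03,-0.05,0]],
  ],
)

```text
time: 28.75
tcp_pos: [502.9, 193.7, 64.2]
eef_rot: [-0.001, 0.999, -0.051, 0.001]
ft_force: [1.7, 5.3, 2.2]
width: 48.1
```

Emit:
servo_tool(
  targets=[
    [[0,0,0,0],[0,0,0,0],[0,0,0,0],[0,0,0,0],[0,0,0,0]],
  ],
  jaw=0.3,
)

```text
time: 29.38
tcp_pos: [502.2, 192.7, 63.6]
eef_rot: [0.0, 0.999, -0.051, -0.0]
ft_force: [0.2, -0.9, 0.7]
width: 55.3
```

```bash
python3 - <<'E'
from h import *
np.set_printoptions(precision=1,suppress=True)
s=snap('wrist','w23');snap('side','s23');togo(501.5,187.3,80,-96.05)
crop('s23',190,130,310,270,3.5,'s23a',2.2)
E
```

```text
t 29.48 tcp [502.2 192.7  63.6] yhead -95.8 w 55.4 F [-0.8  0.2  0.5] q7 -0.74 | units [-0.   0.1 -0.4] turn 0.05
```

View pics/w23.png

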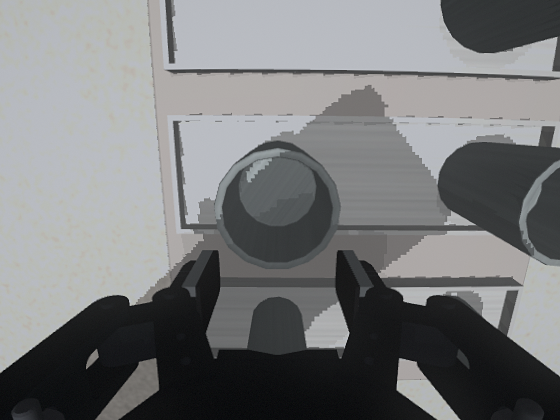

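View pics/s23a.png

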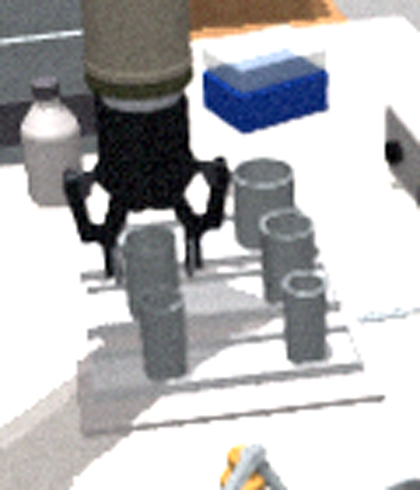

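```bash
python3 - <<'E'
from h import *
np.set_printoptions(precision=1,suppress=True)
w=load('w23'); c=np.array([545,123.3,0]);ry=np.array([.1054,.9944,0]);rx=np.array([.9944,-.1054,0])
for p,z in [((278,208),87),((278,186),43),((200,231),23),((400,229),23),((200,117),23),((400,119),23)]:
    g=onz(w,*p,z);print(p,g,(g-c)@rx,(g-c)@ry)
E
```

```text
(278, 208) [506.1 227.5  87. ] -49.645611970589364 99.56582865213313
(278, 186) [506.2 227.3  43. ] -49.522801767421846 99.2882375851409
(200, 231) [455.9 200.4  23. ] -96.7570530697079 67.22841937678739
(400, 229) [577.3 189.2  23. ] 25.123762706981566 68.94117700599145
(200, 117) [466.8 266.4  23. ] -92.84738733297698 134.0554015317761
(400, 119) [577.4 254.3  23. ] 18.37926320109659 133.6677417365912
```

Emit:
servo_tool(
  targets=[
    [[0,0,0,0],[0,0,-0.4,0],[0,0,-1.4,0],[0,0,-2.8,0],[0,0,-4.2,0]],
  ],
  jaw=0.7,
)

```text
time: 30.1
tcp_pos: [501.9, 192.9, 234.6]
eef_rot: [-0.0, 0.999, -0.05, 0.0]
ft_force: [2.4, 0.7, 0.2]
width: 72.9
```

Emit:
servo_tool(
  targets=[
    [[0,0.6,-0.4,2],[0,1.6,-0.4,4],[0,3.0,-0.4,6],[0,4.4,-0.4,8],[0,5.8,-0.4,10]],
  ],
  jaw=1,
)

```text
time: 30.72
tcp_pos: [478.4, -39.4, 249.1]
eef_rot: [-0.0, 0.882, -0.47, 0.001]
ft_force: [0.8, 0.2, -0.7]
width: 85.8
```

Emit:
servo_tool(
  targets=[
    [[0,0,0,0]],
  ],
)

```text
time: 30.85
tcp_pos: [478.2, -43.1, 248.8]
eef_rot: [0.0, 0.881, -0.473, 0.001]
ft_force: [0.4, 0.5, 0.5]
width: 85.5
```

```bash
python3 -c "
from h import *
togo(586,-207,230,148.9)"
```

```text
t 30.85 tcp [478.2 -43.1 248.8] yhead -146.4 w 85.5 F [0.4 0.5 0.5] q7 -0.99 | units [4.903 0.021 0.478] turn 12.94
```

Emit:
servo_tool(
  targets=[
    [[0.8,0,0,2],[1.8,0,0,4],[3.0,0,0.2,6],[4.2,0,0.4,8],[4.9,0.02,0.48,10]],
  ],
)

```text
time: 31.48
tcp_pos: [589.1, -201.6, 228.4]
eef_rot: [0.0, -0.601, 0.799, 0.0]
ft_force: [-0.0, -0.2, 0.5]
width: 85.9
```

Emit:
servo_tool(
  targets=[
    [[0,0,0,1.5],[0,0,0,2.94],[0,0,0,2.94]],
  ],
)

```text
time: 31.85
tcp_pos: [588.7, -199.3, 229.2]
eef_rot: [0.001, -0.497, 0.867, 0.0]
ft_force: [-1.0, 0.3, -0.1]
width: 85.4
```

```bash
python3 - <<'E'
from h import *
np.set_printoptions(precision=1,suppress=True)
s=snap('wrist','w24');snap('side','s24'); togo(586,-207,85,148.9)
crop('w24',130,60,430,330,2,'w24a',2.5)
crop('s24',250,220,350,340,5,'s24a',2)
E
```

```text
t 31.95 tcp [ 588.5 -199.7  229. ] yhead 149.7 w 85.4 F [ 0.4  0.1 -0.4] q7 -1.86 | units [ 0.2 -0.   3.6] turn 0.17
```

View pics/w24a.png

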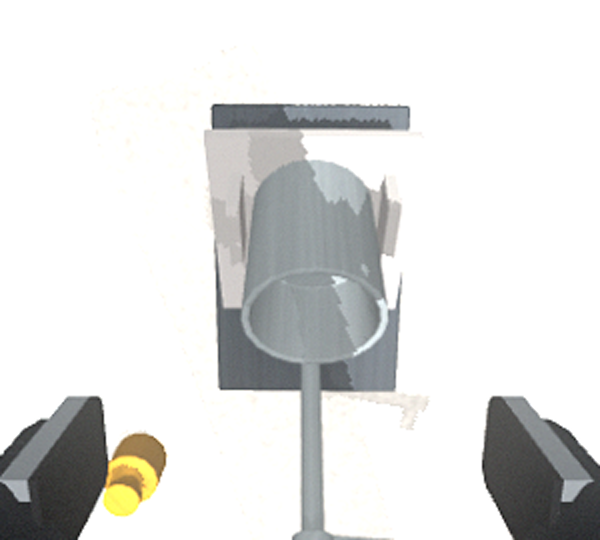

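View pics/s24a.png

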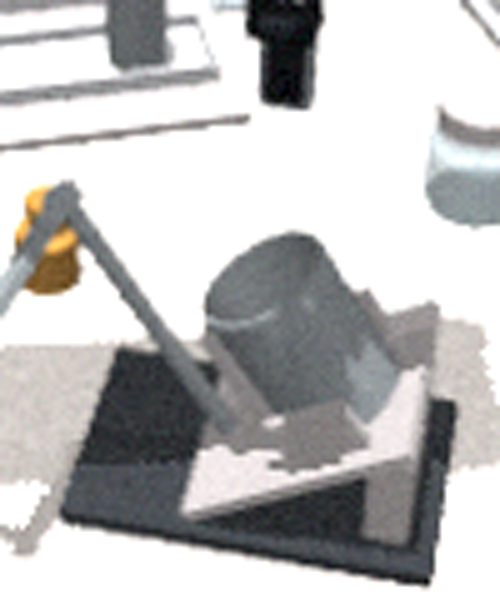

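Emit:
servo_tool(
  targets=[
    [[0.2,0.05,0.8,0.1],[0.2,0.05,1.8,0.17],[0.2,0.05,2.8,0.17],[0.2,0.05,3.4,0.17],[0.2,0.05,3.55,0.17]],
  ],
)

```text
time: 32.58
tcp_pos: [581.4, -205.8, 84.9]
eef_rot: [-0.001, -0.491, 0.871, 0.001]
ft_force: [0.1, -0.5, 0.4]
width: 85.4
```

```bash
python3 - <<'E'
from h import *
s=snap('wrist','w25');togo(586,-207,85,148.9)
crop('w25',130,60,430,330,2,'w25a',2.5)
E
```

```text
t 32.62 tcp [ 581.9 -206.    85.4] yhead 148.8 w 85.6 F [-0.2  0.4 -1.3] q7 -1.88 | units [-0.031 -0.101  0.01 ] turn -0.03
```

View pics/w25a.png

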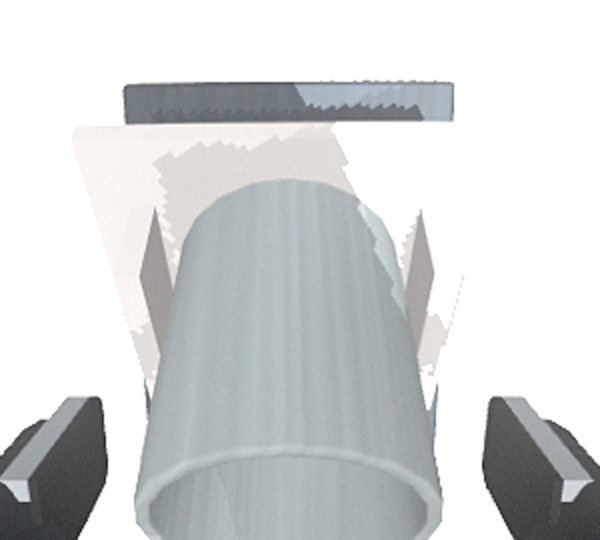

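Centred. Close.

Emit:
servo_tool(
  targets=[
    [[0,0,0,0],[0,0,0,0],[0,0,0,0],[0,0,0,0],[0,0,0,0]],
  ],
  jaw=-1,
)

```text
time: 33.25
tcp_pos: [583.6, -206.7, 88.5]
eef_rot: [0.001, -0.49, 0.872, -0.001]
ft_force: [-1.5, 0.3, 5.6]
width: 60.5
```

Emit:
servo_tool(
  targets=[
    [[0,0.08,-0.12,0],[0,0.2,-0.32,0],[0,0.36,-0.58,0],[0,0.5,-0.85,0],[0,0.6,-1.15,0]],
  ],
)

```text
time: 33.88
tcp_pos: [561.0, -193.5, 132.8]
eef_rot: [-0.0, -0.49, 0.872, 0.001]
ft_force: [0.5, -0.0, -1.2]
width: 60.2
```

```bash
python3 - <<'E'
from h import *
s=snap('wrist','w26');snap('side','s26');togo(586,-207,85,148.9)
crop('w26',130,60,430,330,2,'w26a',2.5)
crop('s26',220,180,350,320,4,'s26a',2.2)
E
```

```text
t 33.98 tcp [ 562.1 -193.7  134.1] yhead 148.7 w 60.3 F [ 0.3  0.4 -0.9] q7 -1.89 | units [-0.026 -0.681  1.228] turn -0.05
```

View pics/w26a.png

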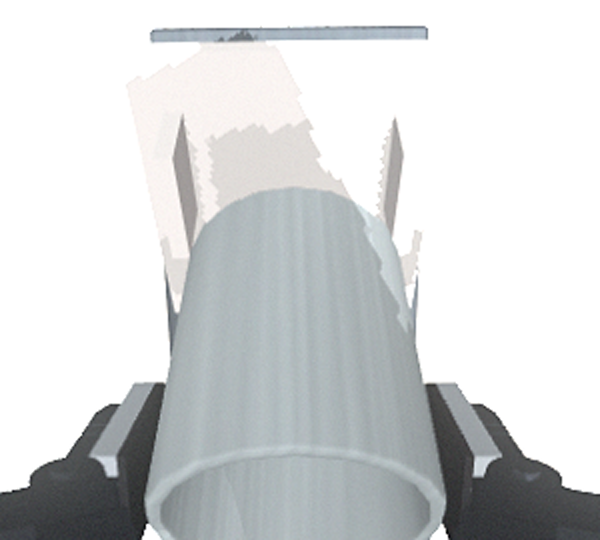

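View pics/s26a.png

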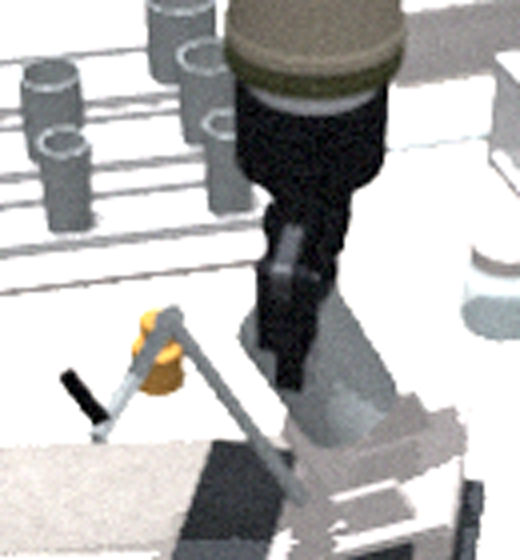

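Emit:
servo_tool(
  targets=[
    [[0,0.1,-0.4,0],[0,0.2,-1.0,0],[0,0.2,-1.8,-1],[0,0.2,-2.6,-3],[0,0.2,-3.1,-5]],
  ],
)

```text
time: 34.6
tcp_pos: [555.3, -189.8, 258.9]
eef_rot: [0.0, -0.669, 0.743, -0.001]
ft_force: [0.6, 0.3, -0.9]
width: 59.9
```

Emit:
servo_tool(
  targets=[
    [[0,0,0,0]],
  ],
)

```text
time: 34.72
tcp_pos: [555.7, -190.0, 258.5]
eef_rot: [0.001, -0.666, 0.746, -0.001]
ft_force: [0.1, 0.5, -1.9]
width: 60.3
```

```bash
python3 -c "
from h import *
togo(493,296.8,258,-96.05)"
```

```text
t 34.73 tcp [ 555.7 -190.   258.5] yhead 173.6 w 60.3 F [ 0.1  0.5 -1.9] q7 -1.46 | units [-1.1918e+01  2.9220e+00 -2.0000e-03] turn -18.08
```

Emit:
servo_tool(
  targets=[
    [[-0.8,0.2,0,-1.5],[-2.0,0.5,0,-3.5],[-3.3,0.8,0,-5.5],[-4.6,1.1,0,-7.5],[-6.0,1.4,0,-9]],
  ],
)

```text
time: 35.35
tcp_pos: [525.0, 56.0, 255.3]
eef_rot: [0.001, 0.901, -0.434, -0.001]
ft_force: [1.5, 0.3, -0.6]
width: 60.4
```

Emit:
servo_tool(
  targets=[
    [[0,0,0,-2],[0,0,0,-4],[0,0,0,-6],[0,0,0,-8],[0,0,0,-9]],
  ],
)

```text
time: 35.98
tcp_pos: [525.3, 54.7, 255.1]
eef_rot: [0.0, 0.998, -0.056, -0.001]
ft_force: [0.6, -0.4, -1.0]
width: 60.1
```

Emit:
servo_tool(
  targets=[
    [[0,0,0,0]],
  ],
)

```text
time: 36.1
tcp_pos: [525.4, 54.7, 255.3]
eef_rot: [0.0, 0.998, -0.058, -0.001]
ft_force: [0.3, 0.3, -0.9]
width: 60.1
```

```bash
python3 -c "
from h import *
togo(493,296.8,258,-96.05)"
```

```text
t 36.1 tcp [525.4  54.7 255.3] yhead -96.6 w 60.1 F [ 0.3  0.3 -0.9] q7 -0.37 | units [-1.502 -5.918 -0.065] turn -0.11
```

Emit:
servo_tool(
  targets=[
    [[-0.3,-1.0,0,0],[-0.6,-2.3,0,0],[-0.9,-3.6,0,0],[-1.2,-4.8,0,0],[-1.5,-5.92,0,-0.1]],
  ],
)

```text
time: 36.72
tcp_pos: [492.0, 298.3, 255.8]
eef_rot: [0.0, 0.999, -0.054, -0.0]
ft_force: [0.8, -0.7, -0.7]
width: 60.1
```

Emit:
servo_tool(
  targets=[
    [[0,0,0.5,0],[0,0,1.5,0],[0,0,2.3,0],[0,0,2.3,0]],
  ],
)

```text
time: 37.22
tcp_pos: [491.0, 295.5, 161.5]
eef_rot: [0.002, 0.999, -0.053, -0.003]
ft_force: [0.3, -0.1, -0.8]
width: 60.2
```

```bash
python3 - <<'E'
from h import *
np.set_printoptions(precision=1,suppress=True)
s=snap('wrist','w27');togo(493,296.8,75,-96.05)
E
```

```text
t 37.27 tcp [492.  296.4 163.7] yhead -96.0 w 60.0 F [ 0.6 -0.1  1.1] q7 -0.89 | units [ 0.  -0.   2.2] turn 0.0
```

View pics/w27.png

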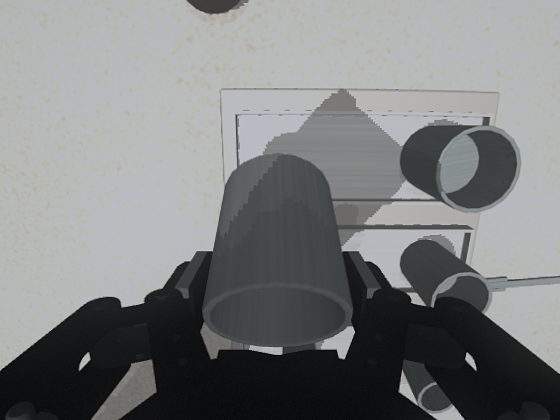

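```bash
python3 - <<'E'
from h import *
np.set_printoptions(precision=1,suppress=True)
w=load('w27'); c=np.array([545,123.3,0]);ry=np.array([.1054,.9944,0])
for p in [(360,201),(390,201),(280,111.5),(400,112.5)]:
    g=onz(w,*p,23);print(p,g,(g-c)@ry)
print((np.array([492,296.4,0])-c)@ry)
crop('w27',200,80,540,330,2.3,'w27a',2)
E
```

```text
(360, 201) [565.  284.3  23. ] 162.20866354232024
(390, 201) [592.4 281.4  23. ] 162.25102054072588
(280, 111.5) [500.7 369.5  23. ] 240.19058884533166
(400, 112.5) [602.2 358.5  23. ] 239.9297874600293
166.54443999999995
```

View pics/w27a.png

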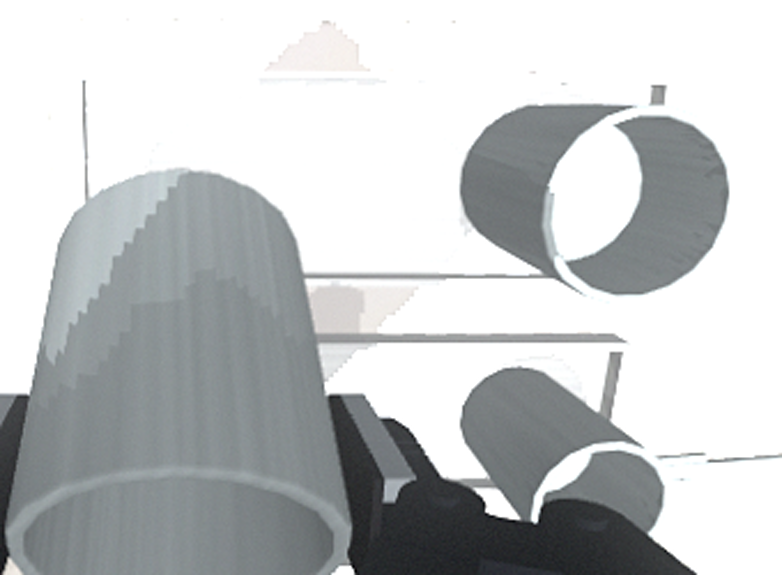

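Emit:
servo_tool(
  targets=[
    [[0,-0.04,0.8,0],[0,-0.04,1.6,0],[0,-0.04,2.1,0],[0,-0.04,2.25,0],[0,-0.04,2.32,0]],
  ],
)

```text
time: 37.9
tcp_pos: [493.4, 299.0, 72.6]
eef_rot: [-0.0, 0.999, -0.051, 0.001]
ft_force: [0.9, 0.6, -1.2]
width: 59.8
```

Emit:
servo_tool(
  targets=[
    [[0,0,0.03,0],[0,0,0.06,0],[0,0,0.09,0]],
  ],
)

```text
time: 38.28
tcp_pos: [493.1, 298.6, 68.5]
eef_rot: [-0.0, 0.999, -0.051, 0.0]
ft_force: [-0.3, 0.3, -1.9]
width: 59.9
```

Emit:
servo_tool(
  targets=[
    [[0,0,0.03,0],[0,0,0.06,0]],
  ],
)

```text
time: 38.52
tcp_pos: [492.9, 298.5, 65.6]
eef_rot: [-0.0, 0.999, -0.051, 0.0]
ft_force: [0.1, 0.4, -0.5]
width: 60.3
```

Emit:
servo_tool(
  targets=[
    [[0,0,0.03,0],[0,0,0.05,0]],
  ],
)

```text
time: 38.78
tcp_pos: [492.8, 298.5, 63.5]
eef_rot: [-0.0, 0.999, -0.051, -0.0]
ft_force: [0.4, 0.1, -1.6]
width: 59.8
```

Emit:
servo_tool(
  targets=[
    [[0,0,0.02,0],[0,0,0.04,0]],
  ],
)

```text
time: 39.02
tcp_pos: [492.8, 298.5, 62.0]
eef_rot: [-0.0, 0.999, -0.051, 0.0]
ft_force: [0.9, 0.4, -1.0]
width: 59.8
```

Emit:
servo_tool(
  targets=[
    [[0,0,0.02,0],[0,0,0.03,0]],
  ],
)

```text
time: 39.28
tcp_pos: [492.9, 298.6, 61.1]
eef_rot: [-0.0, 0.999, -0.051, 0.0]
ft_force: [-1.5, 0.5, 3.2]
width: 60.1
```

Emit:
servo_tool(
  targets=[
    [[0,0,0,0],[0,0,0,0],[0,0,0,0],[0,0,0,0],[0,0,0,0]],
  ],
  jaw=0.6,
)

```text
time: 39.9
tcp_pos: [492.8, 298.5, 60.9]
eef_rot: [-0.0, 0.999, -0.051, 0.0]
ft_force: [0.0, 0.5, 0.7]
width: 68.4
```

```bash
python3 - <<'E'
from h import *
np.set_printoptions(precision=1,suppress=True)
s=snap('wrist','w28');snap('side','s28');togo(493,296.8,75,-96.05)
crop('s28',190,130,310,270,3.5,'s28a',2.2)
E
```

```text
t 40.0 tcp [492.9 298.4  60.9] yhead -95.9 w 68.4 F [ 0.1 -0.2  0.1] q7 -0.95 | units [ 0.   0.  -0.4] turn 0.04
```

View pics/w28.png

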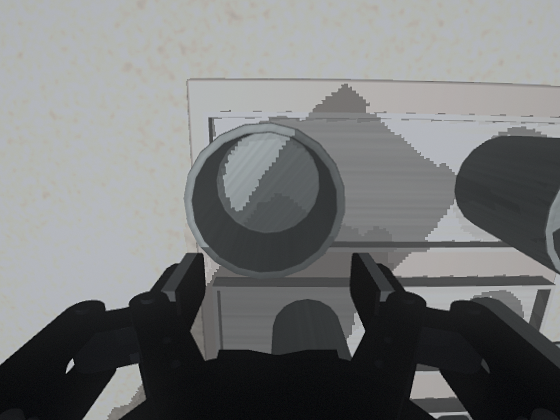

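View pics/s28a.png

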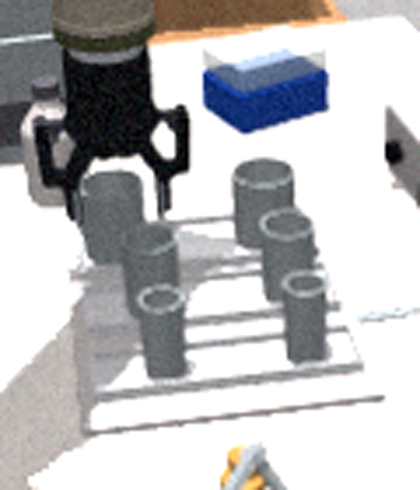

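```bash
python3 - <<'E'
from h import *
np.set_printoptions(precision=1,suppress=True)
w=load('w28'); c=np.array([545,123.3,0]);ry=np.array([.1054,.9944,0]);rx=np.array([.9944,-.1054,0])
for p,z in [((265,199),87),((268,182),43),((360,244),23),((440,244),23),((230,113),23),((440,117),23)]:
    g=onz(w,*p,z);print(p,g,(g-c)@rx,(g-c)@ry)
E
```

```text
(265, 199) [492.4 338.1  87. ] -74.95158853314602 208.0329102531633
(268, 182) [492.1 336.2  43. ] -75.04226892382275 206.1461484045517
(360, 244) [542.5 288.9  23. ] -19.960681454961165 164.431891977508
(440, 244) [591.8 283.6  23. ] 29.64335743122504 164.35379866722664
(230, 113) [474.8 372.5  23. ] -96.10867756965847 240.38629411268312
(440, 117) [589.4 359.2  23. ] 19.321247822663782 239.27913072821883
```

Emit:
servo_tool(
  targets=[
    [[0,0,-0.3,0],[0,0,-1.0,0],[0,0,-2.0,0],[0,0,-3.2,0],[0,0,-4.4,0]],
  ],
)

```text
time: 40.62
tcp_pos: [492.6, 298.6, 239.4]
eef_rot: [-0.0, 0.999, -0.051, 0.0]
ft_force: [1.0, 0.0, 0.3]
width: 68.3
```

Emit:
servo_tool(
  targets=[
    [[0,0.5,-0.4,0],[0,1.5,-0.8,0],[0,2.4,-0.8,0],[0,2.4,-0.8,0],[0,2.4,-0.8,0]],
  ],
)

```text
time: 41.25
tcp_pos: [482.9, 203.5, 269.6]
eef_rot: [-0.0, 0.999, -0.051, 0.0]
ft_force: [-0.4, 0.0, -0.1]
width: 68.3
```

```bash
python3 - <<'E'
from h import *
np.set_printoptions(precision=1,suppress=True)
snap('wrist','w29');snap('side','s29');snap('top','t29');togo(493,296.8,75,-96.05)
crop('s29',185,150,345,340,3,'s29a',2)
crop('w29',150,0,560,330,1.9,'w29a',2)
E
```

```text
t 41.4 tcp [482.7 204.3 269. ] yhead -95.8 w 68.3 F [-0.7  0.2 -0.2] q7 -0.66 | units [ 0.  -2.3  4.8] turn 0.06
```

View pics/w29.png

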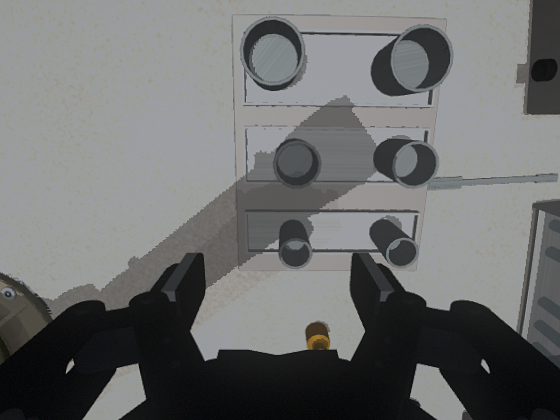

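View pics/s29a.png

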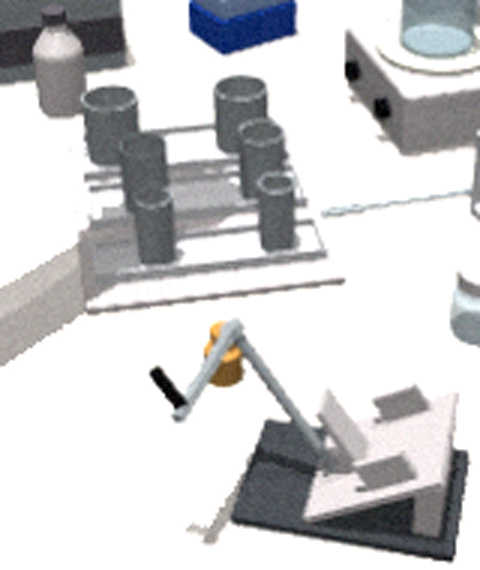

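View pics/t29.png

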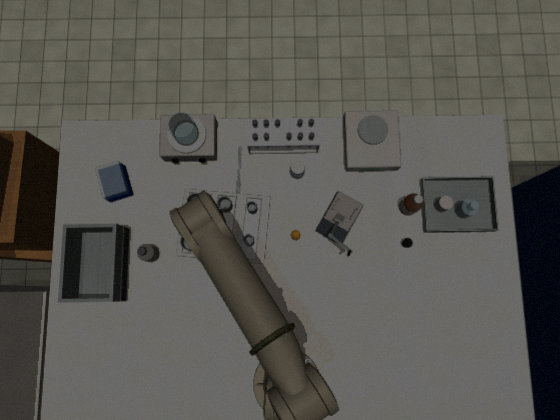

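```bash
python3 - <<'E'
from h import *
np.set_printoptions(precision=1,suppress=True)
w=load('w29'); c=np.array([545,123.3,0]);ry=np.array([.1054,.9944,0]);rx=np.array([.9944,-.1054,0])
for n,p,z in [('L',(272,53),87),('L wall-',(340,106),23),('L wall+',(340,33),23),('storedL',(421,58),87),('M',(298,164),87),('M-',(350,182),23),('M+',(350,126),23),('storedM',(414,164),87),('S',(295,252),87),('S-',(340,251),23),('S+',(340,211),23),('storedS',(402,251),87)]:
    g=onz(w,*p,z);print(n,g,(g-c)@rx,(g-c)@ry)
s=load('s29'); t=load('t29')
# keeper angle: side crop pivot (235,326)/3 , pin base (180,412)
S=lambda u,v:(185+(u+.5)/3-.5,150+(v+.5)/3-.5)
o,r=ray(s,*S(180,412)); piv=np.array([498.5,-153.4,146.3])
# intersect with bar plane
k=((piv-o)@A)/(r@A); q=o+k*r-piv; print('keeper',np.arctan2(-q@YC,q@E_),np.linalg.norm(q))
E
```

```text
L [491.5 333.1  87. ] -75.29573046784596 203.01634105723934
L wall- [565.  280.2  23. ] 3.313709594220377 158.17067066644043
L wall+ [569.6 358.8  23. ] -0.4117323758275358 236.80265906307872
storedL [632.5 315.8  87. ] 66.77343161591219 200.60966763127925
M [506.8 226.2  87. ] -48.82601688695077 98.31807236228502
M- [572.6 188.7  23. ] 20.520854792659964 67.93378944473983
M+ [575.6 256.3  23. ] 16.397176797403528 135.46785436675535
storedM [625.7 214.5  87. ] 70.6760373617011 99.16053838899619
S [495.4 130.2  87. ] -50.08449573284009 1.628492543388978
S- [555.7  97.7  23. ] 13.313303114988228 -24.348411594743858
S+ [558.3 152.5  23. ] 10.141541930727701 30.481222331415992
storedS [613.6 118.8  87. ] 68.64794567391263 2.798292214216602
keeper 1.7427211074884443 86.88238594405608
```

All cups check out within about 5 mm of their centre lines, and the keeper is at about 1.7 rad. Handing in.

```bash
python3 -c "
from h import *
print(ctrl.get_obs()['joint_vel'].round(3)); print(ticket.sign_off())"
```

```text
[-0.001  0.003  0.002  0.001 -0.001 -0.001  0.   ]
the job is handed in; nothing more can be done
None
```

The job is handed in after about 41 s of robot time (limit 72 s). I swung the keeper aside, then stored the cups in order: small, medium, large. The sign-off reports no verdict, so the results below are my own camera checks.

- **Small cup:** I set it down leaning on the channel wall, then pushed it upright with a finger. Before that I tried to drag it upright by friction on the floor, and it only slid.
- **Medium and large cups:** each touched down on its foot edge and stood up by itself when released. The medium cup touched its channel's side wall on the way down, so I lifted it and moved it over before releasing.

**Last checks**
- **Cups:** all three stand upright in the channel of their size. They sit about 1–3 mm (small), 1–3 mm (medium) and 5 mm (large) off the centre line, against the 11 mm allowed. Individual views disagreed by up to about 5 mm.
- **Keeper:** about 1.74 rad from one view, against 1.3 rad needed. The same view put the pin about 5 mm too far out, so that angle is approximate.
- **Everything else:** the stored cups stand in their rows and nothing else looks moved in the pictures. The arm was still and clear of everything at hand-in.

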